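# Tidy the hall console, each thing with its own kind

## Task

Put away the three things lying loose at the front of the hall console: the black hair clip goes in the terracotta dish with the nail file, the steel bottle opener goes in the wooden tray with the corkscrew, both under the rod shelf, and the phone goes on the charging plate, screen up, flat and centred between the stops. Set each thing down inside its place rather than dropping it from a height, do not knock the shelf, and leave the dish, the tray and everything else where they stand.

Things in the scene. Friction and masses are not known exactly. Their poses are not given: they have to be found in the camera images.
- hair_clip: black plastic claw hair clip, closed, loose, 40 g, standing on its teeth: 96 mm long (along its x), 40 mm across its two parallel cheeks (along its y; the cheeks are upright between 10 and 28 mm above its underside), 58 mm high with the two thumb tabs over its middle. Origin: centre of its underside
- clip_end_a (a point): point on the hair clip's +x end, 46 mm from its middle, 20 mm above its underside
- clip_end_b (a point): point on the hair clip's -x end, 46 mm from its middle, 20 mm above its underside
- opener: steel bottle opener, loose, 110 g, lying flat: 140 mm long overall along its x, 12 mm thick; straight handle 18 mm wide from x = -70 to +26 mm, then an open loop head 40 mm wide up to x = +70 mm. Origin: mid-length, on its underside; its centre of mass lies within 10 mm of the origin
- opener_head (a point): point at the loop end of the opener (x = +66 mm, mid-thickness)
- opener_tail (a point): point at the handle end of the opener (x = -66 mm, mid-thickness)
- phone: small phone in a thick blue case, black screen up, loose, 140 g: 132 mm (along its x) by 62 mm (along its y) by 14 mm thick, edges rounded by 3 mm. Origin: centre of its underside
- charger: white wireless charging plate, fixed: 160 mm (x) by 84 mm (y) by 10 mm thick. Stops 6.5 mm high on top form a bay 140 mm long by 70 mm wide: one 34 mm stop at each end, two 30 mm stops on each long side near its corners (the middle 76 mm of the long sides is free for fingers). Origin: centre of its underside; the bay's centre is straight above, its floor 10 mm up
- dish: round glazed terracotta dish, loose, 750 g: rim radius 100 mm, 30 mm high, wall and floor 6 mm thick, flat inner floor of about 77 mm radius, the sides sloping outward. Stands under the rod shelf, left or right. The nail file lies in it, 42 mm to the dish's +y side. Origin: centre of its underside
- tray: rectangular dark wooden tray, loose, 650 g: 200 mm (its x) by 150 mm (its y) by 28 mm high, walls and floor 6 mm. Stands under the rod shelf, left or right. The corkscrew lies in it along x, 50 mm to the tray's +y side. Origin: centre of its underside
- rack: grey shelf, fixed: five round rods (12 mm thick, 50 mm apart, along y, 840 mm long) on end frames, over the back of the console. Origin: on the console, straight under the middle of the front rod (nearest the robot); the others lie up to 200 mm beyond it. Undersides of the rods 290 mm up. Dish and tray stand under it, reached from the front with the tool tilted
- nail_file: chrome nail file, 113 mm long, 14 mm wide, 5 mm thick, lying in the dish (stays there). Origin: underside, mid-length
- corkscrew: folded waiter's corkscrew, 118 mm long, about 20 mm wide, 14 mm thick, lying in the tray (stays there). Origin: underside, mid-length
- coin_bank: red plastic coin bank, 112 mm across, 128 mm high, with a yellow press-button; bystander at the right edge. Origin: centre of its underside
- door_key: brass door key on a wooden fob, 128 mm long along its x, 24 mm wide, 8 mm high, lying among the loose things; bystander, stays. Origin: underside, near the key ring
- glasses_case: black spectacles case, 160 by 60 by 44 mm; bystander at the left edge. Origin: centre of its underside
- tea_glass: amber tea glass on a white saucer, 104 mm across, 88 mm high; bystander at the far left. Origin: centre of its underside
- clothes_brush: wooden clothes brush, 170 mm long along its x, 52 mm wide, 28 mm high, lying across the rods at the left end of the shelf; bystander. Origin: centre of its underside

How it is judged:
By the outcome, as a careful person would: the job done as asked, in the order asked, and still so for the second after the job is handed in, with the robot touching nothing.
It also fails if it takes over 72 s, if anything falls off the work surface, if the arm or the gripper's body presses on something with over 40 N, if the wrist force passes 120 N, or if a joint passes its speed limit or range.

## Robot

A 7-joint arm with a two-finger parallel gripper is mounted at the origin on the work surface. World frame = base frame: x ahead of the robot, y to its left, z up, the work surface at z = 0. Lengths are in m, angles in rad, forces in N, time in s.
With the tool pointing down it reaches from about 0.35 to 0.9 m from the base axis. Payload 8.1 kg.
Tool frame: the origin (TCP) lies at the very end of the fingers, on their centre line; the grasp point (between the pads) lies hold_point_z behind it (hold_point_z is the distance from the TCP to the grasp point, in m); z points along the fingers, y is the line along which they close (so a half turn about z gives the same grasp; the last joint's range is limited). The gripper opens to 92 mm and grips with 3 to 60 N. Pads are 19 mm wide; open, the fingers measure 130 mm over their backs; the gripper's body (75 mm by 190 mm) begins 47 mm behind the grasp point.
Start: joints at [1.168, 0.434, 0.025, 1.573, -0.012, 1.134, -0.075], TCP at [0.185, -0.597, 0.227] pointing down, gripper open.
Joint ranges: [-2.62, 2.62], [-0.44, 2.09], [-1.27, 1.32], [0.08, 2.57], [-1.32, 4.46], [0.12, 2], [-2.74, 2.74]. Speed limits (rad/s): [2.22, 2.22, 3.01, 3.01, 3.14, 3.14, 3.14].

## Interface

Orientations are given as a unit quaternion [x, y, z, w].
In Python, from plant import * gives the robot as it stands.
- The arm moves only by the tool servo_tool, never from a script. Its arguments are lists of equal length, an entry for each row: "offset": the shift along the tool's x, y, z in m, a list of three; "spin": the turn about the tool's z in rad. In form: {"offset": [[dx, dy, dz], ...], "spin": [spin, ...]}. A call has 1 to 20 rows; each row is the pose to reach, as a shift and turn from the pose commanded when the call began, along the tool's axes at that moment; what a row does not reach only later rows make up. A row lasts 1/8 s, in which the tool goes at most 62.5 mm and 10.7 degrees, less where a joint would pass 70% of its speed; a pose out of reach is approached as far as the arm can. A call with a gripper value outside its range is refused whole. "gripper" is the finger opening in m, from 0 to 0.0918, set as the call begins (left out, the last holds). The fingers move at their own pace and stop on an object; "force" is the grip in N (left out, the last holds). Time passes only in rows, so rows that repeat a pose let the fingers close. It gives the time, the measured TCP pose, the force, the opening and the grip force at its end, in the units of the state.
- get_obs(): the state, without advancing time (a new reading comes with each control period).
- camera(name): name is "scene" or "top"; returns a dict with "img" (420x560x3 uint8, red, green, blue), "range_z" (420x560 float32, m along the optical axis (not along the pixel's ray), 0 where there is no reading), "fx", "fy", "cx", "cy" (pixels), "T" (4x4, takes a point from camera to world coordinates). Camera axes: x right, y down, z forward; pixel columns grow to the right and rows downward; lengths in m; the calibration is good to about 2 mm. A picture is of the moment at which its call begins.
- sign_off(): hands the job in; it is judged then, once.
The state is a dict: "time_s": time; "qpos": joint angles; "dq": joint speeds; "joint_torque": joint torques, N m; "eef_pos": TCP position; "tool_rot": TCP orientation; "ft_force": force on the tool from outside, world axes, zero at the start; "ft_torque": the same for the moment, N m; "finger_gap": opening from 0.0 (shut) to 1.0 (fully open); "grasp_force": force on a finger pad.
Only numpy, scipy, OpenCV 4.12 (cv2) and the standard library are available. Lean on these libraries where they do the work, as an engineer would, in place of code of your own. Each camera call takes 0.05 s, during which the arm holds its last target. There are 200 camera calls.

## Working session

There is one attempt and no reset: what is moved stays moved. The work goes in short steps, Python scripts to look and compute and a tool call to move; the robot and the scene stay as the last step left them, time stands still between calls to the robot, and variables do not carry over. Pictures are saved under pics/ and viewed, at most 10 in all, crops included, and the job is handed in when it is done.

Besides the shell and the picture viewer there is one more tool, called after "Request:" as name([rows], argument=value, ...), one row to a line, values as JSON. servo_tool: Moves the arm, as the interface text tells. Its arguments: {"type":"object","properties":{"offset":{"type":"array"},"spin":{"type":"array"},"gripper":{"type":"number"},"force":{"type":"number"}},"required":["offset","spin"]}

```bash
ls; mkdir -p pics
python3 - <<'E'
from plant import *
import cv2,numpy as np,pickle
print(get_obs())
for n in("scene","top"):
    c=camera(n); pickle.dump(c,open(n+"0.pkl","wb"))
    print(n,c["fx"],c["cx"],c["cy"],np.round(c["T"],4).tolist())
    cv2.imwrite(f"pics/{n}0.png",cv2.resize(c["img"][:,:,::-1],(800,600),interpolation=cv2.INTER_CUBIC))
E
```

```text
pics
{'time_s': 0.0, 'qpos': array([ 1.16838231,  0.43521647,  0.02495555,  1.57410543, -0.01161685,
        1.13397721, -0.07509812]), 'dq': array([-0.00076865, -0.00220445,  0.00131875,  0.00062002,  0.00105604,
        0.00148667,  0.00040992]), 'joint_torque': array([-4.66689471e-04, -6.67850733e+01,  9.84493196e-01, -3.14465082e+01,
       -6.07042154e-02,  4.26853937e-02,  8.03416060e-05]), 'eef_pos': array([ 0.18439864, -0.5966442 ,  0.22594558]), 'tool_rot': array([ 9.88789100e-01,  1.49316796e-01, -1.75241775e-04, -7.60808187e-04]), 'ft_force': array([-0.97810041, -0.12458742,  0.2473299 ]), 'ft_torque': array([-0.02421449,  0.02262631,  0.04911475]), 'grasp_force': 0.0, 'finger_gap': 0.9975178910715912}
scene 434.89036483506584 277.9609411275334 206.41033661653822 [[-0.7607, 0.3835, -0.5237, 1.161], [0.6488, 0.4277, -0.6293, 0.7912], [-0.0173, -0.8185, -0.5742, 0.9484], [0.0, 0.0, 0.0, 1.0]]
top 461.8609935096032 279.5011232602972 216.1918966599891 [[-0.0134, -0.9845, 0.175, 0.2326], [-0.9999, 0.0126, -0.0054, -0.0171], [0.0031, -0.1751, -0.9845, 1.6207], [0.0, 0.0, 0.0, 1.0]]
```

View pics/top0.png

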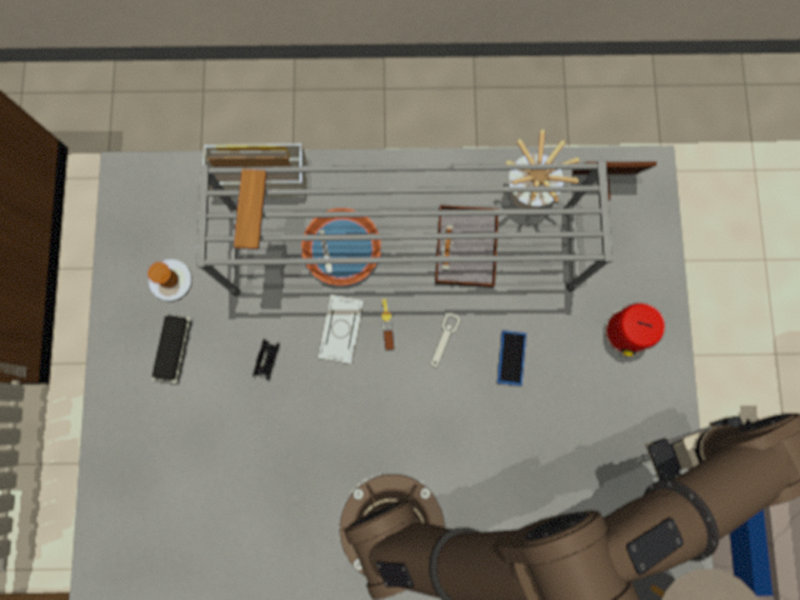

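View pics/scene0.png

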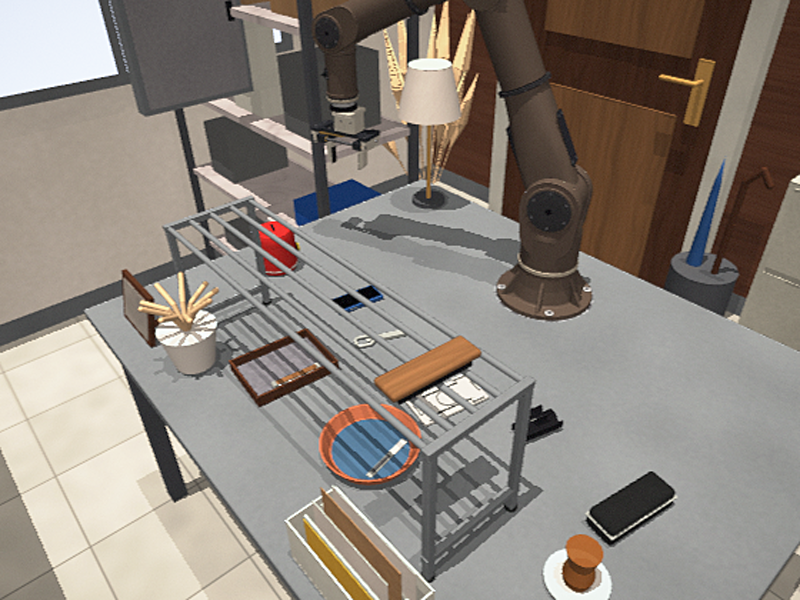

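The top view shows the clip at (266,360), opener at (445,340), phone at (512,358), charger at (341,328), dish at (341,247) and tray at (466,246). I'll now measure positions from depth and enlarged crops.

```bash
cat > h.py <<'E'
import numpy as np,cv2,pickle
def world(c):
    z=c["range_z"];v,u=np.mgrid[0:420,0:560]
    P=np.stack([(u-c["cx"])/c["fx"]*z,(v-c["cy"])/c["fy"]*z,z,np.ones_like(z)],-1)@c["T"].T
    return P[...,:3]
def proj(c,p):
    q=np.linalg.inv(c["T"])@np.append(p,1);return c["fx"]*q[0]/q[2]+c["cx"],c["fy"]*q[1]/q[2]+c["cy"]
def ray(c,u,v,z):
    "pixel onto world plane z"
    T=c["T"];d=T[:3,:3]@[(u-c["cx"])/c["fx"],(v-c["cy"])/c["fy"],1];return T[:3,3]+d*(z-T[2,3])/d[2]
def ortho(c,x0,x1,y0,y1,z,s):
    "rectified view of plane z; up=+x, left=+y; s px/m"
    W,H=int((y1-y0)*s),int((x1-x0)*s)
    src=np.float32([proj(c,(x,y,z)) for x,y in((x1,y1),(x1,y0),(x0,y0),(x0,y1))])
    M=cv2.getPerspectiveTransform(src,np.float32([(0,0),(W,0),(W,H),(0,H)]))
    return cv2.warpPerspective(c["img"][:,:,::-1],M,(W,H),flags=cv2.INTER_CUBIC)
E
python3 - <<'E'
from h import *
c=pickle.load(open("top0.pkl","rb"));P=world(c);k=.7
g=P[...,2]
for n,(a,b,d,e) in dict(clip=(245,335,290,385),opener=(425,305,470,372),phone=(490,322,535,392),charger=(310,290,368,370),key=(376,292,402,356)).items():
    b0,e0,a0,d0=[int(t*k) for t in(b,e,a,d)]
    q=P[b0:e0,a0:d0].reshape(-1,3);im=c["img"][b0:e0,a0:d0].reshape(-1,3).astype(int)
    m=(q[:,2]>.005)&(q[:,2]<.1)
    q=q[m]; r=cv2.minAreaRect(q[:,:2].astype(np.float32)*1000)
    print(n,m.sum(),np.round(r[0]),np.round(r[1]),round(r[2],1),"zmax",np.percentile(q[:,2],[5,50,99]).round(3))
for u in (270,300,500,560): # rods at col
    col=P[int(160*k):int(290*k),int(u*k)]
    print(u,[(round(float(x),3),round(float(z),3)) for x,y,z in col if z>.2])
print("table z",np.median(g[270:300,100:250]))
# gridded ortho
I=ortho(c,.35,.80,-.33,.42,.01,1060)
for i,x in enumerate(np.arange(.35,.81,.05)):cv2.line(I,(0,int((.8-x)*1060)),(6,int((.8-x)*1060)),(0,0,255),1)
cv2.imwrite("pics/ortho.png",I)
E
```

```text
clip 353 [401. 303.] [118. 106.] 4.9 zmax [0.006 0.033 0.06 ]
opener 274 [ 448. -141.] [110. 163.] 88.9 zmax [0.005 0.009 0.019]
phone 731 [ 400. -300.] [106. 169.] 87.4 zmax [0.006 0.013 0.022]
charger 1001 [472. 128.] [196. 134.] 0.6 zmax [0.005 0.01  0.02 ]
key 142 [483.   7.] [ 57. 153.] 87.5 zmax [0.005 0.008 0.016]
270 [(0.775, 0.301), (0.77, 0.304), (0.769, 0.3), (0.766, 0.299), (0.726, 0.295), (0.72, 0.302), (0.718, 0.301), (0.715, 0.299), (0.676, 0.296), (0.672, 0.296), (0.668, 0.299), (0.666, 0.297), (0.626, 0.294), (0.621, 0.303), (0.618, 0.302), (0.618, 0.292), (0.573, 0.298), (0.57, 0.299), (0.568, 0.296), (0.565, 0.297)]
300 [(0.773, 0.303), (0.77, 0.303), (0.769, 0.297), (0.764, 0.301), (0.725, 0.296), (0.722, 0.296), (0.715, 0.306), (0.715, 0.296), (0.673, 0.3), (0.67, 0.302), (0.668, 0.299), (0.665, 0.297), (0.624, 0.299), (0.62, 0.302), (0.618, 0.301), (0.616, 0.295), (0.576, 0.299), (0.572, 0.301), (0.569, 0.299), (0.566, 0.301)]
500 [(0.776, 0.299), (0.771, 0.302), (0.768, 0.302), (0.765, 0.301), (0.724, 0.301), (0.719, 0.307), (0.719, 0.299), (0.716, 0.297), (0.675, 0.298), (0.671, 0.3), (0.667, 0.305), (0.666, 0.296), (0.625, 0.3), (0.62, 0.306), (0.619, 0.3), (0.616, 0.301), (0.573, 0.301), (0.568, 0.307), (0.567, 0.3), (0.566, 0.294)]
560 [(0.772, 0.304), (0.771, 0.299), (0.769, 0.297), (0.765, 0.297), (0.724, 0.298), (0.719, 0.302), (0.716, 0.303), (0.714, 0.3), (0.672, 0.303), (0.668, 0.305), (0.668, 0.297), (0.665, 0.295), (0.624, 0.297), (0.621, 0.299), (0.618, 0.297), (0.616, 0.293), (0.574, 0.301), (0.57, 0.306), (0.568, 0.303), (0.567, 0.296)]
table z -0.0010723155649430272
```

View pics/ortho.png

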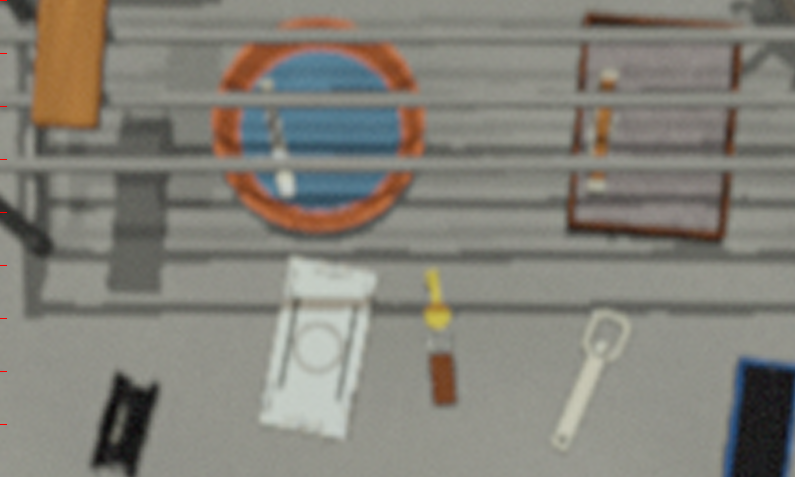

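The rectified view shows the rods at x=0.57…0.77. The dish is centred near (319,125), about (0.68, 0.12), and the tray near (655,127), about (0.68, -0.20). Next I'll refine the small objects.

Run:
```python
import plant
print([n for n in dir(plant) if not n.startswith("_")], getattr(plant,"hold_point_z",None))
from h import *
c=pickle.load(open("top0.pkl","rb"));s=2000
B=dict(clip=(.33,.47,.24,.37,.03,lambda I:I.max(2)<60),
 opener=(.36,.53,-.20,-.08,.012,lambda I:I.min(2)>160),
 phone=(.30,.49,-.37,-.23,.014,lambda I:(I[...,0].astype(int)-I[...,2]>40)|(I.max(2)<60)),
 charger=(.37,.57,.04,.20,.01,lambda I:I.min(2)>165),
 key=(.40,.56,-.03,.04,.006,lambda I:(I[...,2].astype(int)-I[...,0]>50)),
 dish=(.57,.79,.0,.24,.03,lambda I:(I[...,2].astype(int)-I[...,0]>50)),
 tray=(.57,.80,-.33,-.07,.028,lambda I:(I.max(2)<110)&(I[...,2].astype(int)-I[...,0]>25)))
tiles=[]
for n,(x0,x1,y0,y1,z,f) in B.items():
    I=ortho(c,x0,x1,y0,y1,z,s);m=f(I).astype(np.uint8)
    m=cv2.morphologyEx(m,cv2.MORPH_OPEN,np.ones((5,5)))
    k,L,st,_=cv2.connectedComponentsWithStats(m)
    if n in("clip","opener","phone","charger"): m=(L==1+st[1:,4].argmax()).astype(np.uint8)
    v,u=np.nonzero(m);p=np.stack([x1-v/s,y1-u/s],1)
    r=cv2.minAreaRect((p*1000).astype(np.float32));b=cv2.boxPoints(r)
    C=np.cov(p.T);w,V=np.linalg.eigh(C);a=V[:,1]*np.sign(V[0,1])
    print(n,"rect c",np.round(r[0],1),np.round(r[1],1),round(r[2],1),"mean",p.mean(0).round(4),"axis deg",np.degrees(np.arctan2(a[1],a[0])).round(1))
    for q in b: cv2.circle(I,(int((y1-q[1]/1000)*s),int((x1-q[0]/1000)*s)),4,(0,0,255),-1)
    tiles.append(cv2.resize(I,(200,int(200*I.shape[0]/I.shape[1]))))
def pad(t,H=300):
    t=t[:H];return np.vstack([t,np.zeros((H-len(t),200,3),np.uint8)])
tiles.append(np.zeros((10,200,3),np.uint8))
cv2.imwrite("pics/t.png",np.vstack([np.hstack([pad(t) for t in tiles[:4]]),np.hstack([pad(t) for t in tiles[4:]])]))
```

```text
['PlanningError', 'camera', 'get_obs', 'hold_point_z', 'sign_off'] 0.0188
clip rect c [396.9 299. ] [40.8 86.5] 74.4 mean [0.3972 0.2981] axis deg -14.9
opener rect c [ 426.4 -126.9] [15.  81.5] 67.1 mean [ 0.4261 -0.1267] axis deg -23.0
phone rect c [ 398.1 -302.1] [ 52.6 121.4] 82.9 mean [ 0.3981 -0.3002] axis deg -10.6
charger rect c [454.2 124. ] [ 83.5 121.2] 79.0 mean [0.4495 0.1242] axis deg -16.2
key rect c [483.7   6.8] [125.1  25.2] 2.0 mean [0.4804 0.0059] axis deg 5.5
dish rect c [676.7 117.9] [200.2 198. ] 24.6 mean [0.6744 0.1209] axis deg 1.1
tray rect c [ 675.5 -196. ] [152.3 201.5] 85.0 mean [ 0.6556 -0.1941] axis deg 5.7
```

View pics/t.png

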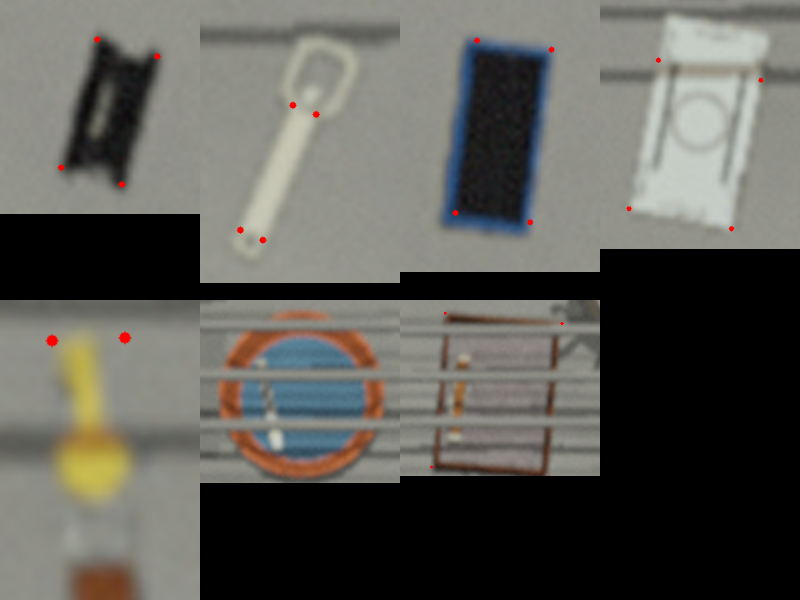

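Request:
servo_tool([
  [0, 0, -0.06],
  [0, 0, -0.12],
  [0.05, -0.06, -0.18],
  [0.435, -0.494, -0.35],
  [0.435, -0.494, -0.35],
  [0.435, -0.494, -0.35],
  [0.435, -0.494, -0.35],
  [0.435, -0.494, -0.35],
  [0.435, -0.494, -0.35],
  [0.435, -0.494, -0.35],
  [0.435, -0.494, -0.35],
  [0.435, -0.494, -0.35],
  [0.435, -0.494, -0.35],
  [0.435, -0.494, -0.35],
], spin=[0, 0, 0, 0, 0, 0, 0, 0, 0, 0, 0, 0, 0, 0])

```text
time_s: 1.85
eef_pos: [0.455, 0.0071, 0.5771]
tool_rot: [0.988, 0.152, 0.0, -0.001]
ft_force: [-1.0, -1.1, -0.3]
finger_gap: 0.999
grasp_force: 0.0
```

```bash
python3 -c "
from plant import *
o=get_obs();print(o['time_s'],o['qpos'].round(3),o['eef_pos'].round(3),o['tool_rot'].round(4))"
```

```text
1.85 [ 0.34   0.117 -0.556  1.18   0.063  1.861 -1.46 ] [0.455 0.007 0.577] [ 9.883e-01  1.524e-01  3.000e-04 -8.000e-04]
```

Request:
servo_tool([
  [0.1, 0.03, -0.1],
  [0.239, 0.074, -0.15],
  [0.239, 0.074, -0.15],
  [0.239, 0.074, -0.15],
  [0.239, 0.074, -0.15],
  [0.239, 0.074, -0.15],
], spin=[0, 0, 0, 0, 0, 0])

```text
time_s: 2.6
eef_pos: [0.6037, -0.0016, 0.7043]
tool_rot: [0.984, 0.127, 0.124, -0.022]
ft_force: [1.9, -0.9, 1.2]
finger_gap: 1.0
grasp_force: 0.0
```

```bash
python3 -c "
from plant import *
o=get_obs();print(o['time_s'],o['qpos'].round(3),o['eef_pos'].round(3),o['tool_rot'].round(4))"
```

```text
2.6 [-0.41   0.345  0.801  0.641 -0.437  2.001 -1.214] [ 0.604 -0.002  0.704] [ 0.9839  0.127   0.1242 -0.0217]
```

Request:
servo_tool([
  [-0.05, 0, 0.05],
  [-0.1, 0, 0.1],
  [-0.1, 0, 0.1],
], spin=[0, 0, 0])

```text
time_s: 2.98
eef_pos: [0.529, -0.0222, 0.5833]
tool_rot: [0.984, 0.126, 0.126, -0.022]
ft_force: [0.1, -0.5, 1.1]
finger_gap: 0.997
grasp_force: 0.0
```

```bash
python3 -c "
from plant import *
o=get_obs();print(o['time_s'],o['qpos'].round(3),o['eef_pos'].round(3),o['tool_rot'].round(4))"
```

```text
2.975 [-0.775  0.004  0.796  1.303 -0.082  1.591 -1.307] [ 0.529 -0.022  0.583] [ 0.9837  0.1262  0.126  -0.0217]
```

```bash
cat > s.py <<'E'
import sys,numpy as np
from plant import *
from scipy.spatial.transform import Rotation as Ro
o=get_obs();R=Ro.from_quat(o['tool_rot']).as_matrix();p=o['eef_pos'];z=R[:,2]
b=np.arctan2(z[1],z[0])
print('t',o['time_s'],'q',o['qpos'].round(2),'p',p.round(4),'tilt',np.degrees(np.arccos(-z[2])).round(1),'beta',np.degrees(b).round(1),'xaz',np.degrees(np.arctan2(R[1,0],R[0,0])).round(1),'y_z',R[2,1].round(4),'gap',round(o['finger_gap']*.0918,4),'F',o['ft_force'].round(1))
# spin making tool y horizontal
print('spin to level y',round(float(np.arctan2(-R[2,1],-R[2,0]) if 0 else -np.arctan2(R[2,1],-R[2,0])),4))
for a in sys.argv[1:]:
    t=np.array(eval(a),float);print(a,'->',(R.T@(t-p)).round(4))
E
python3 s.py "(.85,-.165,.75)" "(.8,-.15,.9)"
```

```text
t 2.975 q [-0.78  0.    0.8   1.3  -0.08  1.59 -1.31] p [ 0.529  -0.0222  0.5833] tilt 14.7 beta 17.1 xaz 14.5 y_z -0.011 gap 0.0915 F [ 0.1 -0.5  1.1]
spin to level y 3.0983
(.85,-.165,.75) -> [ 0.3081  0.2177 -0.0941]
(.8,-.15,.9) -> [ 0.3029  0.1889 -0.2501]
```

Request:
servo_tool([
  [0.308, 0.218, -0.09],
  [0.308, 0.218, -0.09],
  [0.308, 0.218, -0.09],
  [0.308, 0.218, -0.09],
  [0.308, 0.218, -0.09],
  [0.308, 0.218, -0.09],
  [0.308, 0.218, -0.09],
], spin=[0, 0, 0, 0, 0, 0, 0])

```text
time_s: 3.85
eef_pos: [0.7745, -0.0705, 0.6531]
tool_rot: [0.975, 0.141, 0.17, -0.016]
ft_force: [2.0, -2.9, 0.7]
finger_gap: 1.001
grasp_force: 0.0
```

```bash
sed -i 's/round(float(np.arctan2(-R.*,4))$/round(float(np.arctan2(R[2,1],R[2,0])),4))/' s.py; python3 s.py "(.95,-.18,.85)" "(.8,-.15,1.0)"
```

```text
t 3.85 q [ 0.05  0.68  0.24  0.14 -0.33  2.   -1.26] p [ 0.7745 -0.0705  0.6531] tilt 19.6 beta 13.6 xaz 16.7 y_z 0.0169 gap 0.0919 F [ 2.  -2.9  0.7]
spin to level y 0.0502
(.95,-.18,.85) -> [ 0.1949  0.1577 -0.1368]
(.8,-.15,1.0) -> [ 0.118   0.0893 -0.3247]
```

Request:
servo_tool([
  [0.118, 0.089, -0.325],
  [0.118, 0.089, -0.325],
  [0.118, 0.089, -0.325],
  [0.118, 0.089, -0.325],
  [0.118, 0.089, -0.325],
  [0.118, 0.089, -0.325],
], spin=[0.1, 0.2, 0.3, 0.3, 0.3, 0.3])

```text
time_s: 4.6
eef_pos: [0.7479, -0.1159, 0.7151]
tool_rot: [0.976, -0.018, 0.217, -0.028]
ft_force: [0.2, 0.3, 0.1]
finger_gap: 1.001
grasp_force: 0.0
```

```bash
python3 s.py "(.8,-.25,1.1)" "(.5,-.15,.9)"
```

```text
t 4.6 q [ 0.12  0.63  0.27  0.08 -0.36  2.   -1.53] p [ 0.7479 -0.1159  0.7151] tilt 25.2 beta 6.2 xaz -2.9 y_z -0.0615 gap 0.0918 F [0.2 0.3 0.1]
spin to level y -0.1448
(.8,-.25,1.1) -> [ 0.2157  0.109  -0.3323]
(.5,-.15,.9) -> [-0.145   0.0284 -0.2738]
```

```bash
python3 s.py "(.65,-.4,1.1)"
```

```text
t 4.6 q [ 0.12  0.63  0.27  0.08 -0.36  2.   -1.53] p [ 0.7479 -0.1159  0.7151] tilt 25.2 beta 6.2 xaz -2.9 y_z -0.0615 gap 0.0918 F [0.2 0.3 0.1]
spin to level y -0.1448
(.65,-.4,1.1) -> [ 0.0868  0.2621 -0.4027]
```

Request:
servo_tool([
  [0.087, 0.26, -0.4],
  [0.087, 0.26, -0.4],
  [0.087, 0.26, -0.4],
  [0.087, 0.26, -0.4],
  [0.087, 0.26, -0.4],
  [0.087, 0.26, -0.4],
  [0.087, 0.26, -0.4],
  [0.087, 0.26, -0.4],
], spin=[0, 0, 0, 0, 0, 0, 0, 0])

```text
time_s: 5.6
eef_pos: [0.6571, -0.2879, 0.7724]
tool_rot: [0.963, -0.022, 0.267, -0.014]
ft_force: [-0.4, 0.7, 0.1]
finger_gap: 0.999
grasp_force: 0.0
```

```bash
python3 s.py "(.4,-.6,1.2)" "(.6,-.4,1.2)" "(.6,.1,1.2)"
```

```text
t 5.6 q [ 0.46  0.56  0.09  0.08 -0.36  2.   -1.33] p [ 0.6571 -0.2879  0.7724] tilt 31.0 beta 1.6 xaz -3.4 y_z -0.0385 gap 0.0917 F [-0.4  0.7  0.1]
spin to level y -0.0749
(.4,-.6,1.2) -> [ 0.0154  0.3044 -0.5034]
(.6,-.4,1.2) -> [ 0.1765  0.0975 -0.3975]
(.6,.1,1.2) -> [ 0.1512 -0.4018 -0.3903]
```

Request:
servo_tool([
  [0.015, 0.3, -0.5],
  [0.015, 0.3, -0.5],
  [0.015, 0.3, -0.5],
  [0.015, 0.3, -0.5],
  [0.015, 0.3, -0.5],
  [0.015, 0.3, -0.5],
  [0.015, 0.3, -0.5],
  [0.015, 0.3, -0.5],
], spin=[0, 0, 0, 0, 0, 0, 0, 0])

```text
time_s: 6.6
eef_pos: [0.5223, -0.4427, 0.8111]
tool_rot: [0.948, -0.03, 0.315, 0.012]
ft_force: [0.1, -0.4, -0.2]
finger_gap: 0.996
grasp_force: 0.0
```

```bash
python3 s.py "(.4,-.4,1.2)" "(.45,-.2,.6)" "(.45,-.1,.5)"
```

```text
t 6.6 q [ 0.87  0.52 -0.15  0.08 -0.35  2.   -1.11] p [ 0.5223 -0.4427  0.8111] tilt 36.8 beta -3.9 xaz -3.5 y_z 0.0034 gap 0.0914 F [ 0.1 -0.4 -0.2]
spin to level y 0.0057
(.4,-.4,1.2) -> [ 0.1331 -0.0334 -0.3862]
(.45,-.2,.6) -> [-0.1962 -0.2382  0.1159]
(.45,-.1,.5) -> [-0.261  -0.3384  0.1918]
```

Request:
servo_tool([
  [0.0, 0.3, -0.5],
  [0.0, 0.3, -0.5],
  [0.0, 0.3, -0.5],
  [0.0, 0.3, -0.5],
  [0.0, 0.3, -0.5],
  [0.0, 0.3, -0.5],
  [0.0, 0.3, -0.5],
  [0.0, 0.3, -0.5],
], spin=[0.07, 0.07, 0.07, 0.07, 0.07, 0.07, 0.07, 0.07])

```text
time_s: 7.6
eef_pos: [0.3706, -0.5554, 0.8274]
tool_rot: [0.931, -0.073, 0.356, 0.032]
ft_force: [0.3, -0.2, 0.9]
finger_gap: 0.999
grasp_force: 0.0
```

```bash
python3 s.py "(.3,.22,.35)" "(.4,-.1,.5)" "(.45,-.1,.5)"
```

```text
t 7.6 q [ 1.25  0.53 -0.36  0.08 -0.37  2.   -0.99] p [ 0.3706 -0.5554  0.8274] tilt 41.9 beta -9.6 xaz -8.7 y_z 0.008 gap 0.0917 F [ 0.3 -0.2  0.9]
spin to level y 0.012
(.3,.22,.35) -> [-0.4579 -0.7584  0.2224]
(.4,-.1,.5) -> [-0.2482 -0.457   0.2123]
(.45,-.1,.5) -> [-0.2114 -0.4649  0.2452]
```

Request:
servo_tool([
  [-0.05, -0.04, 0.06],
  [-0.248, -0.457, 0.212],
  [-0.248, -0.457, 0.212],
  [-0.248, -0.457, 0.212],
  [-0.248, -0.457, 0.212],
  [-0.248, -0.457, 0.212],
  [-0.248, -0.457, 0.212],
  [-0.248, -0.457, 0.212],
  [-0.248, -0.457, 0.212],
  [-0.248, -0.457, 0.212],
  [-0.248, -0.457, 0.212],
], spin=[0, 0, 0, 0, 0, 0, 0, 0, 0, 0, 0])

```text
time_s: 8.98
eef_pos: [0.3963, -0.1542, 0.5342]
tool_rot: [0.935, -0.08, 0.344, 0.033]
ft_force: [0.1, 0.4, 0.4]
finger_gap: 0.995
grasp_force: 0.0
```

```bash
python3 s.py "(.36,.24,.25)" "(.36,.30,.2)"
```

```text
t 8.975 q [ 0.99 -0.43 -0.32  1.9  -0.5   1.05 -0.96] p [ 0.3963 -0.1542  0.5342] tilt 40.4 beta -10.4 xaz -9.6 y_z 0.0067 gap 0.0914 F [0.1 0.4 0.4]
spin to level y 0.0103
(.36,.24,.25) -> [-0.2616 -0.3838  0.1472]
(.36,.30,.2) -> [-0.3017 -0.4433  0.1783]
```

```bash
python3 s.py "(.45,.05,.40)" "(.42,.25,.22)" "(.409,.297,.13)"
```

```text
t 8.975 q [ 0.99 -0.43 -0.32  1.9  -0.5   1.05 -0.96] p [ 0.3963 -0.1542  0.5342] tilt 40.4 beta -10.4 xaz -9.6 y_z 0.0067 gap 0.0914 F [0.1 0.4 0.4]
spin to level y 0.0103
(.45,.05,.40) -> [-0.0726 -0.2113  0.1126]
(.42,.25,.22) -> [-0.2373 -0.4043  0.2071]
(.409,.297,.13) -> [-0.3098 -0.4493  0.2632]
```

Request:
servo_tool([
  [-0.03, -0.05, 0.06],
  [-0.073, -0.211, 0.113],
  [-0.073, -0.211, 0.113],
  [-0.073, -0.211, 0.113],
  [-0.237, -0.404, 0.207],
  [-0.237, -0.404, 0.207],
  [-0.237, -0.404, 0.207],
  [-0.237, -0.404, 0.207],
  [-0.31, -0.449, 0.263],
  [-0.31, -0.449, 0.263],
  [-0.31, -0.449, 0.263],
], spin=[0, 0, 0, 0, 0, 0, 0, 0, 0, 0, 0])

```text
time_s: 10.35
eef_pos: [0.359, 0.1839, 0.261]
tool_rot: [0.938, -0.073, 0.338, 0.014]
ft_force: [0.0, 0.2, -0.1]
finger_gap: 1.002
grasp_force: 0.0
```

```bash
python3 s.py "(.409,.297,.07)" "(.409,.297,.0125)"
python3 - <<'E'
from plant import *
from h import *
c=camera("top");pickle.dump(c,open("top1.pkl","wb"))
d=camera("scene")
u,v=map(int,proj(d,(.40,.3,.05)));v0=max(0,v-100);u0=max(0,u-130)
cv2.imwrite("pics/clip1.png",np.hstack([cv2.resize(c["img"][160:320,120:280,::-1],(400,400),interpolation=2),cv2.resize(d["img"][v0:v0+200,u0:u0+200,::-1],(400,400),interpolation=2)]))
E
```

```text
t 10.35 q [ 0.58 -0.44 -1.27  2.36  0.22  0.45 -2.66] p [0.359  0.1839 0.261 ] tilt 39.6 beta -6.8 xaz -9.5 y_z -0.0239 gap 0.092 F [ 0.   0.2 -0.1]
spin to level y -0.0376
(.409,.297,.07) -> [-0.098  -0.1146  0.1704]
(.409,.297,.0125) -> [-0.1346 -0.1132  0.2147]
```

View pics/clip1.png

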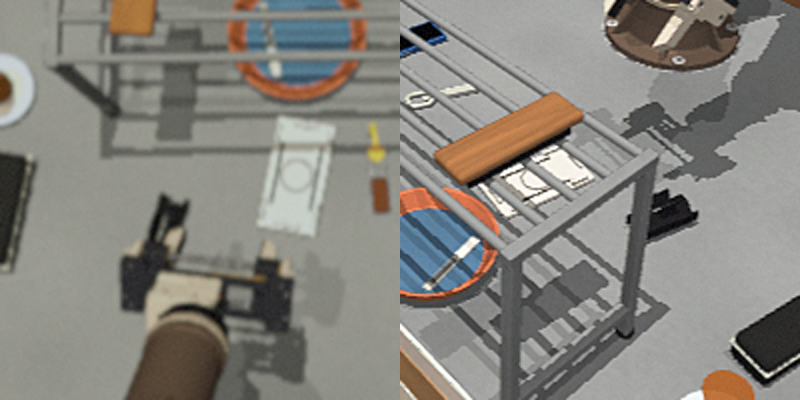

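```bash
cat > fit.py <<'E'
import numpy as np,itertools,pickle
from scipy.spatial.transform import Rotation as Ro
from plant import *
o=get_obs()
D=[([1.16838231,.43521647,.02495555,1.57410543,-.01161685,1.13397721,-.07509812],[.18439864,-.5966442,.22594558],[.988789,.149317,-.000175,-.000761]),
([.34,.117,-.556,1.18,.063,1.861,-1.46],[.455,.007,.577],[.9883,.1524,.0003,-.0008]),
([-.41,.345,.801,.641,-.437,2.001,-1.214],[.604,-.002,.704],[.9839,.127,.1242,-.0217]),
([-.775,.004,.796,1.303,-.082,1.591,-1.307],[.529,-.022,.583],[.9837,.1262,.126,-.0217]),
([1.25,.53,-.36,.08,-.37,2.,-.99],[.3706,-.5554,.8274],[.931,-.073,.356,.032]),
(o['qpos'],o['eef_pos'],o['tool_rot'])]
def chain(q,s,o1,o7):
    ax='zyzyzyz';R=Ro.identity();out=[]
    for i in range(7):
        a=s[i]*q[i]+(o1 if i==0 else o7 if i==6 else 0)
        R=R*Ro.from_euler(ax[i],a);out.append(R)
    return out
best=[]
for s3 in itertools.product([1,-1],repeat=4):
  s=[s3[0],1,s3[1],1,s3[2],1,s3[3]]
  for o1 in (0,):
   for o7 in np.arange(4)*np.pi/2:
    e=max((chain(q,s,o1,o7)[-1].inv()*Ro.from_quat(r)).magnitude() for q,p,r in D)
    best.append((e,s,o1,o7))
best.sort(key=lambda t:t[0]);print(best[:3])
e,s,o1,o7=best[0]
# position: base offset + const vectors x,z in frames 2,4,6
A=[];b=[]
for q,p,r in D:
    C=chain(q,s,o1,o7)
    A.append(np.hstack([[[0],[0],[1]],C[0].as_matrix()[:,:1],C[1].as_matrix()[:,[0,2]],C[3].as_matrix()[:,[0,2]],C[5].as_matrix()[:,[0,2]]]));b.append(p)
A=np.vstack(A);b=np.hstack(b);x,*_=np.linalg.lstsq(A,b,rcond=None)
print(x.round(4),np.abs(A@x-b).max());
E
python3 fit.py
```

```text
[(0.006552400475597927, [-1, 1, -1, 1, -1, 1, -1], 0, np.float64(1.5707963267948966)), (0.6116482452414398, [1, 1, 1, 1, 1, 1, 1], 0, np.float64(4.71238898038469)), (0.8736408232556596, [-1, 1, -1, 1, 1, 1, -1], 0, np.float64(1.5707963267948966))]
[ 0.278  -0.0069  0.0222  0.5115  0.034   0.4385  0.0043  0.295 ] 0.052823298231503106
```

```bash
cat >> fit.py <<'E'
print((A@x-b).reshape(-1,3).round(3).tolist())
def des(cols):
    A=[]
    for q,p,r in D:
        C=chain(q,s,o1,o7);A.append(np.hstack([[[0],[0],[1]]]+[C[i].as_matrix()[:,[j]] for i,j in cols]))
    return np.vstack(A)
base=[(1,2),(3,2),(5,2)]
for k in (0,1,2,3):
    r=[]
    for ex in itertools.combinations([(0,0),(0,1),(1,0),(1,1),(2,0),(2,1),(3,0),(3,1),(4,0),(4,1),(5,0),(5,1)],k):
        A=des(base+list(ex));x=np.linalg.lstsq(A,b,rcond=None)[0];r.append((np.abs(A@x-b).max(),ex,x.round(4)))
    r.sort(key=lambda t:t[0]);print(*r[:3],sep='\n')
E
python3 fit.py|tail -11
```

```text
[[0.043, 0.034, -0.005], [0.033, 0.053, 0.005], [-0.007, 0.029, 0.005], [-0.017, 0.047, 0.002], [0.018, 0.016, 0.002], [-0.013, 0.009, -0.007]]
(np.float64(0.053708153212484684), (), array([0.2529, 0.5355, 0.4381, 0.3273]))
(np.float64(0.011387907973200995), ((0, 1),), array([ 0.2847,  0.5469,  0.4285,  0.3723, -0.0499]))
(np.float64(0.011387907973201328), ((1, 1),), array([ 0.2847,  0.5469,  0.4285,  0.3723, -0.0499]))
(np.float64(0.02658465142701638), ((4, 1),), array([ 0.2433,  0.5476,  0.4362,  0.3289, -0.0428]))
(np.float64(0.0014328875623074722), ((1, 1), (2, 1)), array([ 0.2712,  0.5559,  0.4282,  0.3679, -0.0367, -0.0169]))
(np.float64(0.0014328875623074722), ((1, 1), (3, 1)), array([ 0.2712,  0.5559,  0.4282,  0.3679, -0.0367, -0.0169]))
(np.float64(0.0014328875623075277), ((0, 1), (3, 1)), array([ 0.2712,  0.5559,  0.4282,  0.3679, -0.0367, -0.0169]))
(np.float64(0.0010940347719098908), ((1, 0), (1, 1), (3, 1)), array([ 0.2714,  0.5552,  0.428 ,  0.3672,  0.0007, -0.0367, -0.0168]))
(np.float64(0.0010940347719100019), ((0, 1), (1, 0), (2, 1)), array([ 0.2714,  0.5552,  0.428 ,  0.3672, -0.0367,  0.0007, -0.0168]))
(np.float64(0.0010940347719100019), ((0, 1), (1, 0), (3, 1)), array([ 0.2714,  0.5552,  0.428 ,  0.3672, -0.0367,  0.0007, -0.0168]))
```

```bash
cat > km.py <<'E'
import numpy as np
from scipy.spatial.transform import Rotation as Ro
from scipy.optimize import least_squares
LO=np.array([-2.62,-.44,-1.27,.08,-1.32,.12,-2.74]);HI=np.array([2.62,2.09,1.32,2.57,4.46,2,2.74])
def M(ax,a):
    c,s=np.cos(a),np.sin(a)
    return np.array([[c,-s,0],[s,c,0],[0,0,1.]]) if ax=='z' else np.array([[c,0,s],[0,1,0],[-s,0,c]])
def fk(q,full=0):
    R=np.eye(3);p=np.array([0,0,.2712]);pts=[]
    for i in range(7):
        R=R@M('zyzyzyz'[i],(q[i] if i%2 else -q[i])+(np.pi/2 if i==6 else 0))
        if i==1:p=p+R@[0,-.0367,.5559];pts.append(p)
        if i==3:p=p+R@[0,-.0169,.4282];pts.append(p)
    p=p+R[:,2]*.3679
    return (p,R,pts) if full else (p,R)
def tool(th,be,flip=0):
    th,be=np.radians([th,be]);z=np.array([np.sin(th)*np.cos(be),np.sin(th)*np.sin(be),-np.cos(th)])
    y=np.array([np.sin(be),-np.cos(be),0]);x=np.cross(y,z)
    if flip:x,y=-x,-y
    return np.stack([x,y,z],1)
def ik(p,R,q0,m=.0):
    mid=(LO+HI)/2
    def f(q):
        P,Q=fk(q);return np.r_[(P-p)*10,Ro.from_matrix(Q.T@R).as_rotvec()*5,.002*(q-mid)]
    r=least_squares(f,np.clip(q0,LO+.011,HI-.011),bounds=(LO+.01,HI-.01))
    P,Q=fk(r.x);return r.x,np.linalg.norm(P-p)*1000,np.degrees(Ro.from_matrix(Q.T@R).magnitude())
E
cat > scan.py <<'E'
from km import *
rng=np.random.default_rng(0)
T=dict(clip=(.397,.299,.026),clipup=(.397,.299,.15),dish=(.672,.095,.035),open_=(.442,-.132,.022),phone=(.395,-.299,.022),chg=(.473,.12,.032))
for th in(30,36,41):
  for be in(-20,-10,):
    for fl in(0,1):
      R=tool(th,be,fl);out=[]
      for n,g in T.items():
        p=np.array(g)+.0188*R[:,2];b=(1e9,)
        for k in range(14):
          q,e,a=ik(p,R,rng.uniform(LO,HI))
          if e+a<b[0]:b=(e+a,e,a,np.min(np.minimum(q-LO,HI-q)),q)
          if b[0]<1.0:break
        out.append(f"{n}:{b[1]:.0f}/{b[2]:.1f} q{b[4].round(1).tolist()}")
      print(th,be,fl,*out,sep='\n  ' )
E
time timeout 400 python3 scan.py
```

```text
30
  -20
  0
  clip:0/0.0 q[-1.8, 0.8, 0.9, 2.3, -0.5, 0.2, -2.4]
  clipup:0/0.0 q[-0.3, 0.5, -1.1, 2.1, 1.1, 1.2, 2.3]
  dish:0/0.0 q[-0.9, 0.8, 0.7, 2.1, -1.2, 0.1, -1.2]
  open_:0/0.0 q[0.7, 0.6, -0.8, 2.6, 2.2, 0.7, 2.3]
  phone:0/0.0 q[0.6, 0.5, 0.1, 2.5, 3.6, 0.4, 1.4]
  chg:0/0.0 q[-0.5, 0.5, -0.2, 2.4, 1.7, 0.5, 2.0]
30
  -20
  1
  clip:0/0.0 q[-0.7, 0.7, -0.6, 2.2, 1.3, 0.9, -1.1]
  clipup:0/0.0 q[-0.6, 0.4, -0.6, 2.2, 1.0, 0.9, -0.7]
  dish:0/0.0 q[-0.1, 0.7, -0.4, 2.0, 1.5, 0.6, -0.5]
  open_:0/0.0 q[0.7, 0.6, -0.8, 2.6, 2.2, 0.7, -0.8]
  phone:0/0.0 q[1.3, 0.7, -0.9, 2.4, 2.3, 0.5, -0.4]
  chg:0/0.0 q[-0.2, 0.6, -0.6, 2.4, 1.7, 0.8, -1.0]
30
  -10
  0
  clip:0/0.0 q[-0.6, 0.6, -0.6, 2.3, 1.5, 0.9, 2.1]
  clipup:0/0.0 q[-0.3, 0.5, -1.0, 2.2, 1.2, 1.0, 2.4]
  dish:0/0.0 q[-0.5, 0.6, 0.2, 2.1, 1.7, 0.1, 2.5]
  open_:0/0.0 q[0.7, 0.6, -0.7, 2.6, 2.5, 0.6, 2.3]
  phone:0/0.0 q[0.6, 0.5, 0.1, 2.5, 3.9, 0.5, 1.3]
  chg:0/0.0 q[-0.8, 0.5, 0.2, 2.5, 2.3, 0.4, 1.6]
30
  -10
  1
  clip:0/0.0 q[-0.6, 0.6, -0.7, 2.3, 1.5, 0.9, -1.1]
  clipup:0/0.0 q[-0.6, 0.4, -0.7, 2.2, 1.1, 0.9, -0.
[... 2192 characters left out ...]
1
  -10
  0
  clip:0/0.0 q[-0.8, 0.7, -0.5, 2.4, 1.6, 1.0, 1.8]
  clipup:0/0.0 q[-2.1, 0.7, 1.3, 2.4, -0.2, 0.2, -2.5]
  dish:0/0.0 q[-0.7, 0.7, 0.3, 2.2, 2.6, 0.4, 1.5]
  open_:35/2.5 q[1.1, 1.0, -1.2, 2.6, 2.3, 1.0, 2.7]
  phone:0/0.0 q[0.9, 0.7, -0.1, 2.6, 3.7, 0.7, 1.7]
  chg:0/0.0 q[-0.3, 0.7, -0.6, 2.6, 2.0, 1.0, 1.8]
41
  -10
  1
  clip:0/0.0 q[-0.7, 0.7, -0.7, 2.4, 1.6, 1.1, -1.3]
  clipup:0/0.0 q[-0.7, 0.4, -0.7, 2.3, 1.3, 1.0, -0.9]
  dish:0/0.0 q[0.1, 0.8, -0.6, 2.2, 2.0, 0.8, -0.8]
  open_:34/2.5 q[1.1, 1.0, -1.3, 2.6, 2.3, 1.1, -0.4]
  phone:0/0.0 q[1.6, 0.9, -1.1, 2.5, 2.6, 0.6, -0.2]
  chg:0/0.0 q[-0.1, 0.8, -0.8, 2.5, 2.0, 1.2, -1.2]
real	0m22.696s
user	0m23.221s
sys	0m0.120s
```

```bash
cat > scan2.py <<'E'
from km import *
rng=np.random.default_rng(1)
rod=np.array([.57,.296])
def clr(q):
    p,R,(e,w)=fk(q,1);t=np.linspace(0,1,60)[:,None]
    f=e+(w-e)*t;g=w+(p-w)*t
    d=lambda s:np.hypot(s[:,0]-rod[0],s[:,2]-rod[1]).min()
    return d(f),d(g)
def sols(p,R,n,seed=None):
    S=[]
    for k in range(n):
        q,e,a=ik(p,R,rng.uniform(LO,HI))
        if e<1 and a<.3:S.append(q)
    return S
ax=np.array([np.cos(np.radians(-22)),np.sin(np.radians(-22)),0])
for be in(-10,-16,-22):
  for th in(30,32,34,36,38):
    R=tool(th,be,1);b=min((ik(np.array([.442,-.132,.022])+ax*.015+.0188*R[:,2],R,q0)[1] for q0 in[rng.uniform(LO,HI) for _ in range(6)]+[np.array([.9,.9,-1.2,2.5,2.2,1.,-.5])]))
    o=[]
    for g in((.672,.095,.038),(.672,-.21,.03)):
        S=sols(np.array(g)+.0188*R[:,2],R,12);c=sorted(((min(clr(q)),)+clr(q)+(q.round(2).tolist(),) for q in S),reverse=True)
        o.append((len(S),[ (round(x[1],3),round(x[2],3),x[3]) for x in c[:1]]))
    print(be,th,'opener err',round(b,1),o)
E
timeout 500 python3 scan2.py
```

```text
-10 30 opener err 0.0 [(7, [(np.float64(0.083), np.float64(0.039), [-0.02, 0.67, -0.46, 2.03, 1.6, 0.51, -0.39])]), (8, [(np.float64(0.079), np.float64(0.043), [0.14, 0.65, 0.14, 2.03, 4.19, 0.13, -2.59])])]
-10 32 opener err 0.0 [(6, [(np.float64(0.089), np.float64(0.048), [0.0, 0.68, -0.5, 2.06, 1.71, 0.56, -0.49])]), (8, [(np.float64(0.086), np.float64(0.053), [0.23, 0.65, 0.02, 2.05, 3.53, 0.13, -1.9])])]
-10 34 opener err 0.0 [(12, [(np.float64(0.096), np.float64(0.058), [-1.12, 1.08, 1.22, 2.17, 4.33, 0.66, 2.73])]), (7, [(np.float64(0.093), np.float64(0.062), [0.7, 0.75, -0.62, 2.04, 2.05, 0.36, -0.25])])]
-10 36 opener err 5.3 [(8, [(np.float64(0.103), np.float64(0.067), [-1.15, 1.17, 1.31, 2.2, 4.27, 0.76, 2.73])]), (5, [(np.float64(0.101), np.float64(0.072), [0.75, 0.78, -0.7, 2.06, 2.15, 0.42, -0.31])])]
-10 38 opener err 12.7 [(8, [(np.float64(0.111), np.float64(0.076), [0.06, 0.73, -0.61, 2.12, 1.95, 0.73, -0.71])]), (5, [(np.float64(0.11), np.float64(0.081), [0.79, 0.81, -0.75, 2.08, 2.24, 0.49, -0.36])])]
-16 30 opener err 0.0 [(8, [(np.float64(0.079), np.float64(0.036
[... 1311 characters left out ...]
4(0.076), np.float64(0.045), [0.49, 0.7, -0.44, 2.03, 1.86, 0.38, -0.37])])]
-22 34 opener err 0.0 [(9, [(np.float64(0.085), np.float64(0.05), [-0.11, 0.69, -0.45, 2.03, 1.61, 0.68, -0.65])]), (6, [(np.float64(0.082), np.float64(0.055), [0.55, 0.72, -0.52, 2.05, 1.98, 0.45, -0.45])])]
-22 36 opener err 6.0 [(6, [(np.float64(0.092), np.float64(0.06), [-1.03, 0.86, 0.87, 2.13, 4.25, 0.16, 2.68])]), (8, [(np.float64(0.09), np.float64(0.064), [0.59, 0.74, -0.58, 2.07, 2.07, 0.52, -0.52])])]
-22 38 opener err 13.5 [(7, [(np.float64(0.099), np.float64(0.069), [-1.12, 0.95, 1.0, 2.15, 4.21, 0.26, 2.66])]), (10, [(np.float64(0.098), np.float64(0.073), [0.62, 0.76, -0.63, 2.09, 2.15, 0.58, -0.58])])]
```

```bash
cat > sim.py <<'E'
from km import *
def run(q,way,verbose=1):
    "way: list of (p,R,n)"; 
    from scipy.spatial.transform import Slerp
    for p1,R1,n,sp in way:
        p0,R0=fk(q)
        for k in range(1,n+1):
            t=k/n; Rk=(R0@M('z',sp*t)) if R1 is None else Slerp([0,1],Ro.from_matrix([R0,R1]))(t).as_matrix()
            q2,e,a=ik(p0+(np.array(p1)-p0)*t,Rk,q)
            dq=np.abs(q2-q).max();q=q2
        print(np.round(p1,3),'q',q.round(2),'err',round(e,1),round(a,2),'last dq',dq.round(2))
    return q
E
python3 - <<'E'
from sim import *
from plant import get_obs
q=get_obs()['qpos']
P=np.array
for name,w in dict(
 a=[((.50,.15,.32),None,8,0),((.52,.12,.32),None,16,-3.14),((.43,.27,.2),None,8,0),((.409,.297,.0125),None,8,0)],
 b=[((.50,.15,.32),None,8,0),((.43,.27,.2),None,8,0),((.409,.297,.0125),None,8,0)],
 c=[((.45,.2,.3),None,16,-3.14),((.43,.27,.2),None,8,0),((.409,.297,.0125),None,8,0)]).items():
    print(name);run(q,w)
E
```

```text
a
[0.5  0.15 0.32] q [ 1.06 -0.43 -1.26  2.16 -0.34  0.47 -1.78] err 20.8 0.95 last dq 0.09
[0.52 0.12 0.32] q [ 1.18 -0.43 -1.26  2.16 -0.55  0.46  1.64] err 20.5 0.8 last dq 0.21
[0.43 0.27 0.2 ] q [ 0.68 -0.43 -1.26  2.34 -0.09  0.34  0.85] err 99.2 4.74 last dq 0.07
[0.409 0.297 0.012] q [ 0.69 -0.43 -1.26  2.56 -0.98  0.19  1.74] err 223.1 7.07 last dq 0.05
b
[0.5  0.15 0.32] q [ 1.06 -0.43 -1.26  2.16 -0.34  0.47 -1.78] err 20.8 0.95 last dq 0.09
[0.43 0.27 0.2 ] q [ 0.68 -0.43 -1.26  2.34 -0.07  0.36 -2.31] err 100.9 4.91 last dq 0.05
[0.409 0.297 0.012] q [ 0.68 -0.43 -1.26  2.56 -0.94  0.19 -1.43] err 223.6 7.2 last dq 0.08
c
[0.45 0.2  0.3 ] q [ 0.83 -0.43 -1.26  2.2  -0.08  0.48  0.95] err 24.7 1.31 last dq 0.22
[0.43 0.27 0.2 ] q [ 0.69 -0.43 -1.26  2.34 -0.09  0.36  0.86] err 99.8 4.8 last dq 0.01
[0.409 0.297 0.012] q [ 0.69 -0.43 -1.26  2.56 -0.97  0.19  1.73] err 223.1 7.08 last dq 0.07
```

Run:
```python
from sim import *
from plant import get_obs
q=get_obs()['qpos']
end=[((.5,.25,.3),None,10,0),((.43,.29,.2),None,6,0),((.409,.297,.0125),None,6,0)]
for name,w in dict(
 a=[((.6,.1,.5),None,8,0),((.8,.3,.55),None,8,-1.5)],
 b=[((.6,.1,.5),None,8,-1.),((.8,.3,.55),None,10,-2.14)],
 c=[((.6,.1,.5),None,8,-1.),((.6,.6,.55),None,10,-2.14)],
 d=[((.6,.1,.5),None,8,0),((.6,.6,.55),None,10,0)],
 e=[((.6,.1,.6),None,8,0),((.6,.6,.75),None,10,-1.57),((.45,.6,.5),None,8,-1.57)]).items():
    print(name);run(q,w+end)
```

```text
a
[0.6 0.1 0.5] q [-0.14 -0.05 -0.31  1.72  0.43  0.91 -2.34] err 0.0 0.0 last dq 0.1
[0.8  0.3  0.55] q [-0.38  0.46 -0.42  0.99  0.71  1.27 -1.  ] err 0.0 0.0 last dq 0.19
[0.5  0.25 0.3 ] q [-0.47  0.09 -0.5   2.09  0.92  0.84 -1.78] err 0.0 0.0 last dq 0.11
[0.43 0.29 0.2 ] q [-0.67  0.23 -0.55  2.25  1.14  0.9  -2.28] err 0.0 0.0 last dq 0.08
[0.409 0.297 0.012] q [-0.28  1.03 -1.26  2.3   1.67  1.58 -2.73] err 21.9 2.4 last dq 0.1
b
[0.6 0.1 0.5] q [-0.18 -0.06 -0.27  1.73  0.43  0.91 -1.35] err 0.0 0.0 last dq 0.21
[0.8  0.3  0.55] q [-0.27  0.49 -0.64  0.98  0.84  1.33  0.59] err 0.0 0.0 last dq 0.22
[0.5  0.25 0.3 ] q [-0.4   0.1  -0.57  2.08  0.93  0.85 -0.15] err 0.0 0.0 last dq 0.1
[0.43 0.29 0.2 ] q [-0.58  0.25 -0.66  2.24  1.16  0.93 -0.65] err 0.0 0.0 last dq 0.08
[0.409 0.297 0.012] q [-0.67  0.74 -0.72  2.38  1.64  1.12 -1.33] err 0.0 0.0 last dq 0.1
c
[0.6 0.1 0.5] q [-0.18 -0.06 -0.27  1.73  0.43  0.91 -1.35] err 0.0 0.0 last dq 0.21
[0.6  0.6  0.55] q [-0.91  0.63 -0.54  0.71  1.    1.67  0.28] err 0.0 0.0 last dq 0.26
[0.5  0.25 0.3 ] q [-0.4   0.1  -0.57  2.08 
[... 498 characters left out ...]
2 ] q [-2.06  0.48  1.31  2.28  0.18  0.37 -2.73] err 17.0 1.02 last dq 0.05
[0.409 0.297 0.012] q [-1.88  0.88  1.04  2.39 -1.31  0.13 -1.55] err 15.7 2.03 last dq 0.06
e
[0.6 0.1 0.6] q [-0.16 -0.05 -0.29  1.49  0.37  1.13 -2.24] err 0.0 0.0 last dq 0.14
[0.6  0.6  0.75] q [-1.17  0.75  1.16  0.09 -0.39  1.88 -0.82] err 46.1 3.67 last dq 0.12
[0.45 0.6  0.5 ] q [-0.97  0.47 -0.62  1.16  1.    1.6  -0.09] err 0.0 0.0 last dq 0.12
[0.5  0.25 0.3 ] q [-0.41  0.07 -0.56  2.14  1.02  0.79 -0.23] err 0.0 0.0 last dq 0.09
[0.43 0.29 0.2 ] q [-0.59  0.25 -0.67  2.29  1.26  0.91 -0.76] err 0.0 0.0 last dq 0.09
[0.409 0.297 0.012] q [-0.66  0.78 -0.76  2.42  1.72  1.21 -1.43] err 0.0 0.0 last dq 0.1
```

```bash
python3 s.py "(.40,.16,.38)" "(.6,.1,.5)" "(.72,.25,.52)"
```

```text
t 10.45 q [ 0.58 -0.44 -1.27  2.36  0.22  0.45 -2.66] p [0.359  0.1839 0.2609] tilt 39.5 beta -6.7 xaz -9.5 y_z -0.0236 gap 0.0923 F [-0.3  0.9  0.6]
spin to level y -0.0371
(.40,.16,.38) -> [ 0.11    0.0149 -0.0641]
(.6,.1,.5) -> [ 0.3462  0.0422 -0.0257]
(.72,.25,.52) -> [ 0.4311 -0.1241  0.0235]
```

Request:
servo_tool([
  [0.06, 0.01, -0.05],
  [0.11, 0.015, -0.064],
  [0.2, 0.025, -0.06],
  [0.25, 0.03, -0.05],
  [0.3, 0.04, -0.04],
  [0.346, 0.042, -0.026],
  [0.346, 0.042, -0.026],
  [0.346, 0.042, -0.026],
  [0.37, 0.0, -0.01],
  [0.39, -0.04, 0.0],
  [0.41, -0.08, 0.01],
  [0.431, -0.124, 0.023],
  [0.431, -0.124, 0.023],
  [0.431, -0.124, 0.023],
  [0.431, -0.124, 0.023],
  [0.431, -0.124, 0.023],
  [0.431, -0.124, 0.023],
  [0.431, -0.124, 0.023],
], spin=[-0.18, -0.36, -0.54, -0.72, -0.9, -1.08, -1.26, -1.44, -1.62, -1.8, -1.98, -2.16, -2.34, -2.52, -2.7, -2.88, -3.06, -3.18])

```text
time_s: 12.7
eef_pos: [0.7209, 0.2482, 0.5209]
tool_rot: [0.053, 0.94, -0.021, 0.337]
ft_force: [-0.1, -0.1, 0.5]
finger_gap: 0.999
grasp_force: 0.0
```

```bash
python3 s.py "(.5,.25,.32)" "(.43,.29,.2)" "(.409,.297,.13)"
```

```text
t 12.7 q [-0.11  0.31 -0.71  1.31  0.78  1.19  0.55] p [0.7209 0.2482 0.5209] tilt 39.5 beta -6.8 xaz 173.6 y_z -0.0029 gap 0.0917 F [-0.1 -0.1  0.5]
spin to level y -3.1371
(.5,.25,.32) -> [ 0.2974 -0.0229  0.0152]
(.43,.29,.2) -> [0.4309 0.0091 0.0606]
(.409,.297,.13) -> [0.4921 0.0139 0.1008]
```

Request:
servo_tool([
  [0.15, -0.012, 0.008],
  [0.297, -0.023, 0.015],
  [0.297, -0.023, 0.015],
  [0.297, -0.023, 0.015],
  [0.297, -0.023, 0.015],
  [0.431, 0.009, 0.06],
  [0.431, 0.009, 0.06],
  [0.431, 0.009, 0.06],
  [0.492, 0.014, 0.101],
  [0.492, 0.014, 0.101],
  [0.492, 0.014, 0.101],
], spin=[0, 0, 0, 0, 0, 0, 0, 0, 0, 0, 0])

```text
time_s: 14.08
eef_pos: [0.409, 0.3, 0.1287]
tool_rot: [0.055, 0.94, -0.021, 0.337]
ft_force: [-0.1, 0.2, 0.4]
finger_gap: 1.001
grasp_force: 0.0
```

```bash
python3 s.py "(.409,.297,.07)" "(.409,.297,.0125)"
```

```text
t 14.075 q [-0.57  0.45 -0.8   2.31  1.34  1.04 -0.92] p [0.409  0.3    0.1287] tilt 39.4 beta -6.9 xaz 173.4 y_z -0.0021 gap 0.0919 F [-0.1  0.2  0.4]
spin to level y -3.1383
(.409,.297,.07) -> [ 0.037  -0.0029  0.0455]
(.409,.297,.0125) -> [ 0.0735 -0.0028  0.0899]
```

Request:
servo_tool([
  [0.02, -0.003, 0.025],
  [0.037, -0.003, 0.0455],
  [0.055, -0.003, 0.068],
  [0.0735, -0.003, 0.09],
  [0.0735, -0.003, 0.09],
], spin=[0, 0, 0, 0, 0])

```text
time_s: 14.7
eef_pos: [0.4101, 0.2966, 0.0131]
tool_rot: [0.056, 0.939, -0.021, 0.337]
ft_force: [0.3, 0.3, -1.0]
finger_gap: 0.998
grasp_force: 0.0
```

Request:
servo_tool([
  [0, 0, 0],
  [0, 0, 0],
  [0, 0, 0],
  [0, 0, 0],
  [0, 0, 0],
], spin=[0, 0, 0, 0, 0], gripper=0.02, force=12)

```text
time_s: 15.32
eef_pos: [0.4098, 0.2973, 0.014]
tool_rot: [0.056, 0.939, -0.02, 0.338]
ft_force: [0.7, 0.1, -0.9]
finger_gap: 0.503
grasp_force: 0.2
```

```bash
python3 s.py "(.43,.27,.2)" "(.45,.2,.10)" "(.5,.13,.08)" "(.684,.095,.075)" "(.684,.095,.03)"
```

```text
t 15.325 q [-0.68  0.73 -0.71  2.38  1.64  1.12 -1.29] p [0.4098 0.2973 0.014 ] tilt 39.6 beta -6.7 xaz 173.2 y_z 0.0007 gap 0.0462 F [ 0.7  0.1 -0.9]
spin to level y 3.1404
(.43,.27,.2) -> [-0.1365 -0.0246 -0.1285]
(.45,.2,.10) -> [-0.0944 -0.0919 -0.0336]
(.5,.13,.08) -> [-0.1263 -0.1555  0.0187]
(.684,.095,.075) -> [-0.2672 -0.1686  0.1416]
(.684,.095,.03) -> [-0.2385 -0.1686  0.1763]
```

Request:
servo_tool([
  [0, 0, 0],
  [0, 0, 0],
  [0, 0, 0],
], spin=[0, 0, 0])

```text
time_s: 15.7
eef_pos: [0.4098, 0.2974, 0.0139]
tool_rot: [0.056, 0.939, -0.02, 0.338]
ft_force: [0.1, 0.3, 2.7]
finger_gap: 0.461
grasp_force: 11.2
```

Request:
servo_tool([
  [-0.02, 0, -0.02],
  [-0.05, 0, -0.055],
  [-0.05, 0, -0.055],
], spin=[0, 0, 0])

```text
time_s: 16.08
eef_pos: [0.4139, 0.2978, 0.0908]
tool_rot: [0.057, 0.939, -0.018, 0.339]
ft_force: [0.1, 0.7, -0.7]
finger_gap: 0.452
grasp_force: 11.4
```

```bash
python3 s.py "(.684,.095,.09)" "(.684,.095,.023)" "(.5,.13,.10)"
python3 - <<'E'
from plant import *
from h import *
c=camera("top");d=camera("scene");pickle.dump(c,open("top2.pkl","wb"))
u,v=map(int,proj(d,(.41,.29,.09)));v0=max(0,v-70);u0=max(0,u-70)
cv2.imwrite("pics/clip2.png",np.hstack([cv2.resize(c["img"][190:290,140:240,::-1],(400,400),interpolation=2),cv2.resize(d["img"][v0:v0+140,u0:u0+140,::-1],(400,400),interpolation=2)]))
# dish/file check
E
python3 - <<'E'
from sim import *
from plant import get_obs
from scan2 import clr
E
sed -n 1,12p scan2.py > clr.py
python3 - <<'E'
from sim import *
from clr import clr
from plant import get_obs
q=get_obs()['qpos']
for t in((.5,.13,.1),(.684,.095,.09),(.684,.095,.023)):
    q=run(q,[(t,None,8,0)]);print(clr(q))
E
```

```text
t 16.075 q [-0.61  0.54 -0.76  2.34  1.46  1.05 -1.06] p [0.4139 0.2978 0.0908] tilt 39.7 beta -6.5 xaz 173.0 y_z 0.0046 gap 0.0414 F [ 0.1  0.7 -0.7]
spin to level y 3.1344
(.684,.095,.09) -> [-0.2247 -0.1694  0.1868]
(.684,.095,.023) -> [-0.1818 -0.1697  0.2383]
(.5,.13,.10) -> [-0.0873 -0.1564  0.0597]
-10 30 opener err 0.0 [(7, [(np.float64(0.083), np.float64(0.039), [-0.02, 0.67, -0.46, 2.03, 1.6, 0.51, -0.39])]), (8, [(np.float64(0.079), np.float64(0.043), [0.14, 0.65, 0.14, 2.03, 4.19, 0.13, -2.59])])]
-10 32 opener err 0.0 [(6, [(np.float64(0.089), np.float64(0.048), [0.0, 0.68, -0.5, 2.06, 1.71, 0.56, -0.49])]), (8, [(np.float64(0.086), np.float64(0.053), [0.23, 0.65, 0.02, 2.05, 3.53, 0.13, -1.9])])]
-10 34 opener err 0.0 [(12, [(np.float64(0.096), np.float64(0.058), [-1.12, 1.08, 1.22, 2.17, 4.33, 0.66, 2.73])]), (7, [(np.float64(0.093), np.float64(0.062), [0.7, 0.75, -0.62, 2.04, 2.05, 0.36, -0.25])])]
-10 36 opener err 5.3 [(8, [(np.float64(0.103), np.float64(0.067), [-1.15, 1.17, 1.31, 2.2, 4.27, 0.76, 2.73])]), (5, [(np.float64(0.101), np.float64(0.072), [0.75, 0.78, -
[... 2087 characters left out ...]
2.07, 0.52, -0.52])])]
-22 38 opener err 13.5 [(7, [(np.float64(0.099), np.float64(0.069), [-1.12, 0.95, 1.0, 2.15, 4.21, 0.26, 2.66])]), (10, [(np.float64(0.098), np.float64(0.073), [0.62, 0.76, -0.63, 2.09, 2.15, 0.58, -0.58])])]
[0.5  0.13 0.1 ] q [-0.15  0.42 -0.68  2.47  1.82  0.78 -0.95] err 0.0 0.0 last dq 0.07
(np.float64(0.3152922863215523), np.float64(0.1785235177793238))
[0.684 0.095 0.09 ] q [ 0.05  0.58 -0.56  2.13  1.86  0.61 -0.59] err 0.0 0.0 last dq 0.05
(np.float64(0.14191934311967375), np.float64(0.04273218269547011))
[0.684 0.095 0.023] q [ 0.11  0.75 -0.67  2.15  2.05  0.77 -0.73] err 0.0 0.0 last dq 0.02
(np.float64(0.11937961118662081), np.float64(0.08528802076130339))
```

View pics/clip2.png

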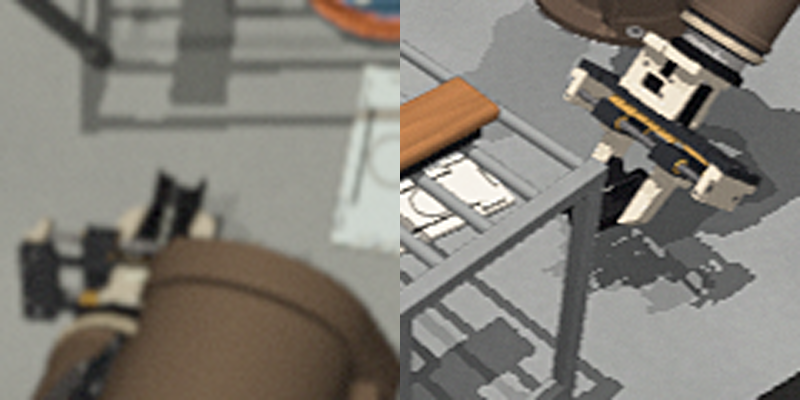

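The clip is held between the fingers, level. Now carrying it low to the dish.

```bash
python3 s.py "(.47,.16,.08)" "(.54,.11,.065)" "(.684,.095,.057)" "(.684,.095,.0215)"
```

```text
t 16.175 q [-0.61  0.54 -0.76  2.35  1.46  1.05 -1.06] p [0.4134 0.2966 0.0882] tilt 39.6 beta -6.7 xaz 173.1 y_z 0.0013 gap 0.0415 F [-0.2  0.6 -0.4]
spin to level y 3.1396
(.47,.16,.08) -> [-0.0506 -0.1289  0.0524]
(.54,.11,.065) -> [-0.0992 -0.1703  0.112 ]
(.684,.095,.057) -> [-0.2056 -0.1681  0.2104]
(.684,.095,.0215) -> [-0.183  -0.1682  0.2378]
```

Request:
servo_tool([
  [-0.025, -0.064, 0.026],
  [-0.051, -0.129, 0.052],
  [-0.051, -0.129, 0.052],
  [-0.099, -0.17, 0.112],
  [-0.099, -0.17, 0.112],
  [-0.125, -0.169, 0.137],
  [-0.152, -0.169, 0.161],
  [-0.179, -0.168, 0.186],
  [-0.206, -0.168, 0.21],
  [-0.206, -0.168, 0.21],
], spin=[0, 0, 0, 0, 0, 0, 0, 0, 0, 0])

```text
time_s: 17.42
eef_pos: [0.6854, 0.0941, 0.0554]
tool_rot: [0.057, 0.939, -0.02, 0.337]
ft_force: [-0.7, -0.9, -0.6]
finger_gap: 0.453
grasp_force: 11.4
```

```bash
python3 s.py "(.684,.095,.0215)"
python3 - <<'E'
from plant import *
from h import *
d=camera("scene");u,v=map(int,proj(d,(.66,.11,.05)));v0=max(0,v-90);u0=max(0,u-110)
cv2.imwrite("pics/dish1.png",cv2.resize(d["img"][v0:v0+180,u0:u0+220,::-1],(770,630))[:600])
E
```

```text
t 17.425 q [-0.05  0.62 -0.43  2.15  2.01  0.59 -0.77] p [0.6854 0.0941 0.0554] tilt 39.5 beta -6.9 xaz 173.1 y_z -0.0 gap 0.0416 F [-0.7 -0.9 -0.6]
spin to level y -3.1416
(.684,.095,.0215) -> [0.0227 0.0007 0.0252]
```

View pics/dish1.png

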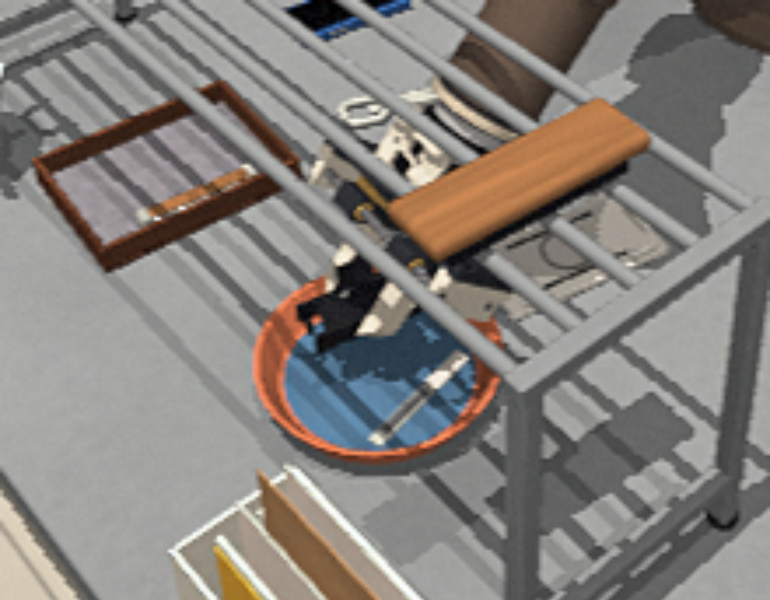

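The clip (310,320) hangs over the dish floor, clear of the file and the rods. Lowering it.

Request:
servo_tool([
  [0.01, 0, 0.011],
  [0.018, 0, 0.02],
  [0.0225, 0, 0.025],
  [0.0225, 0, 0.025],
], spin=[0, 0, 0, 0])

```text
time_s: 17.98
eef_pos: [0.6818, 0.0956, 0.0227]
tool_rot: [0.055, 0.94, -0.02, 0.337]
ft_force: [-0.6, 0.4, -0.1]
finger_gap: 0.454
grasp_force: 11.4
```

Request:
servo_tool([
  [0.0016, 0, 0.002],
  [0.0016, 0, 0.002],
], spin=[0, 0])

```text
time_s: 18.23
eef_pos: [0.6827, 0.0957, 0.0214]
tool_rot: [0.056, 0.939, -0.02, 0.338]
ft_force: [0.2, -0.1, 0.0]
finger_gap: 0.456
grasp_force: 11.4
```

Request:
servo_tool([
  [0, 0, 0],
  [0, 0, 0],
  [0, 0, 0],
], spin=[0, 0, 0], gripper=0.056)

```text
time_s: 18.6
eef_pos: [0.6827, 0.0956, 0.0214]
tool_rot: [0.056, 0.939, -0.02, 0.338]
ft_force: [-0.2, 0.2, -0.5]
finger_gap: 0.606
grasp_force: 0.0
```

```bash
python3 s.py "(.62,.102,.09)" "(.55,.1,.12)" "(.52,-.0,.2)" "(.49,-.13,.12)"
```

```text
t 18.6 q [-0.04  0.7  -0.46  2.17  2.11  0.66 -0.87] p [0.6827 0.0956 0.0214] tilt 39.6 beta -6.7 xaz 173.2 y_z 0.0005 gap 0.0556 F [-0.2  0.2 -0.5]
spin to level y 3.1408
(.62,.102,.09) -> [ 0.0048 -0.001  -0.093 ]
(.55,.1,.12) -> [ 0.0391 -0.0112 -0.1603]
(.52,-.0,.2) -> [ 0.0019 -0.114  -0.2335]
(.49,-.13,.12) -> [ 0.064  -0.2467 -0.1811]
```

Request:
servo_tool([
  [0, 0, -0.03],
  [0.002, 0, -0.07],
  [0.02, -0.005, -0.12],
  [0.039, -0.011, -0.16],
  [0.039, -0.011, -0.16],
], spin=[0, 0, 0, 0, 0])

```text
time_s: 19.23
eef_pos: [0.5483, 0.1004, 0.1209]
tool_rot: [0.055, 0.939, -0.02, 0.339]
ft_force: [0.9, -0.1, -1.3]
finger_gap: 0.609
grasp_force: 0.0
```

```bash
python3 s.py "(.52,-.0,.19)" "(.50,-.14,.12)" "(.471,-.14,.09)";  python3 - <<'E'
from sim import *
from clr import clr
from plant import *
from h import *
q=get_obs()['qpos']
q=run(q,[((.52,0,.19),None,8,0),((.49,-.14,.12),None,8,0),((.471,-.14,.06),None,8,0),((.471,-.14,.0075),None,8,0)]);
p,R=fk(q);print(p,np.degrees(np.arccos(-R[2,2])))
q=run(q,[((.6,-.2,.05),None,8,0),((.68,-.21,.04),None,8,0)]);print(clr(q))
c=camera("top");d=camera("scene");pickle.dump(c,open("top3.pkl","wb"))
u,v=map(int,proj(d,(.66,.11,.03)))
a=cv2.resize(d["img"][max(0,v-55):v+55,u-55:u+55,::-1],(400,400),interpolation=2)
b=cv2.resize(ortho(c,.36,.76,-.26,.24,.01,1200),(400,320));b=np.vstack([b,np.zeros((80,400,3),np.uint8)])
cv2.imwrite("pics/dish2.png",np.hstack([a,b]))
E
```

```text
t 19.225 q [-0.11  0.36 -0.52  2.41  1.85  0.61 -0.82] p [0.5483 0.1004 0.1209] tilt 39.6 beta -6.7 xaz 173.4 y_z -0.0001 gap 0.0559 F [ 0.9 -0.1 -1.3]
spin to level y -3.1415
(.52,-.0,.19) -> [-0.0314 -0.103  -0.0637]
(.50,-.14,.12) -> [ 0.0161 -0.2444 -0.0121]
(.471,-.14,.09) -> [ 0.0574 -0.2477 -0.0074]
[0.52 0.   0.19] q [-0.02  0.09 -0.28  2.45  1.73  0.28 -0.47] err 0.0 0.0 last dq 0.08
[ 0.49 -0.14  0.12] q [ 1.14  0.47 -1.11  2.5   2.29  0.47 -0.54] err 0.0 0.0 last dq 0.08
[ 0.471 -0.14   0.06 ] q [ 1.18  0.79 -1.26  2.56  2.25  0.81 -0.39] err 6.9 0.54 last dq 0.03
[ 0.471 -0.14   0.008] q [ 1.15  1.03 -1.26  2.56  2.3   1.01 -0.31] err 11.6 0.84 last dq 0.03
[ 0.48140708 -0.14498253  0.00855791] 38.3575266148525
[ 0.6  -0.2   0.05] q [ 0.99  0.73 -0.91  2.25  2.3   0.48 -0.34] err 0.0 0.0 last dq 0.04
[ 0.68 -0.21  0.04] q [ 0.84  0.77 -0.78  2.08  2.2   0.4  -0.26] err 0.0 0.0 last dq 0.02
(np.float64(0.12154353210156135), np.float64(0.07194396011927054))
```

View pics/dish2.png

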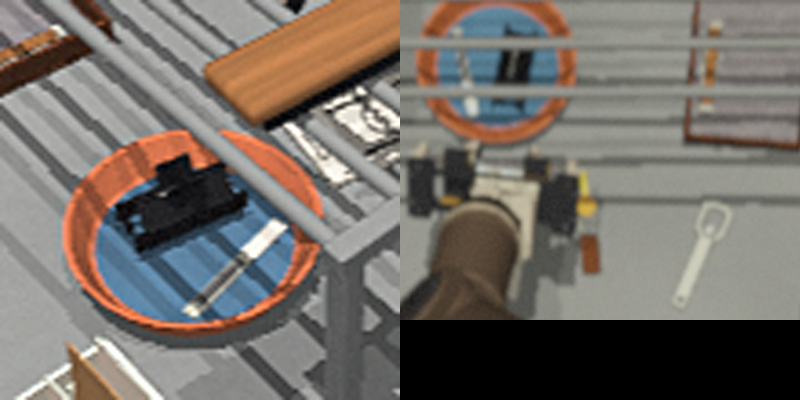

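The clip stands in the dish at (180,205), clear of the nail file. Now the opener, and I'll reduce the tilt a little at the q4 limit first.

```bash
python3 s.py "(.43,-.14,.06)" "(.40,-.14,.06)"
```

```text
t 19.325 q [-0.11  0.37 -0.52  2.4   1.86  0.61 -0.82] p [0.5508 0.1004 0.1203] tilt 39.7 beta -6.7 xaz 173.2 y_z 0.0007 gap 0.0561 F [ 0.6 -0.7 -0.1]
spin to level y 3.1405
(.43,-.14,.06) -> [ 0.1089 -0.253  -0.0122]
(.40,-.14,.06) -> [ 0.1319 -0.2565 -0.0312]
```

Request:
servo_tool([
  [-0.016, -0.05, -0.032],
  [-0.031, -0.103, -0.064],
  [-0.01, -0.17, -0.04],
  [0.016, -0.244, -0.012],
  [0.016, -0.244, -0.012],
  [0.016, -0.244, -0.012],
], spin=[0, 0, 0, 0, 0, 0])

```text
time_s: 20.08
eef_pos: [0.5041, -0.1383, 0.1201]
tool_rot: [0.055, 0.939, -0.02, 0.339]
ft_force: [1.5, -1.4, -0.2]
finger_gap: 0.608
grasp_force: 0.0
```

```bash
python3 s.py "(.43,-.14,.06)" "(.40,-.14,.06)"
```

```text
t 20.075 q [ 0.68  0.32 -0.56  2.51  2.81  0.35 -1.13] p [ 0.5041 -0.1383  0.1201] tilt 39.7 beta -6.8 xaz 173.3 y_z -0.0005 gap 0.0558 F [ 1.5 -1.4 -0.2]
spin to level y -3.1407
(.43,-.14,.06) -> [ 0.0949 -0.0104 -0.0006]
(.40,-.14,.06) -> [ 0.1178 -0.0139 -0.0196]
```

Request:
servo_tool([
  [0.05, -0.006, 0],
  [0.095, -0.01, 0],
  [0.118, -0.014, -0.02],
  [0.118, -0.014, -0.02],
  [0.118, -0.014, -0.02],
], spin=[0, 0, 0, 0, 0])

```text
time_s: 20.7
eef_pos: [0.4371, -0.1687, 0.0784]
tool_rot: [0.056, 0.947, -0.009, 0.317]
ft_force: [-0.5, 0.8, 0.6]
finger_gap: 0.615
grasp_force: 0.0
```

```bash
python3 s.py "(.471,-.14,.05)" "(.471,-.14,.0085)" "(.40,-.14,.06)"
```

```text
t 20.7 q [ 1.36  0.67 -1.27  2.57  2.24  0.58 -0.31] p [ 0.4371 -0.1687  0.0784] tilt 36.9 beta -5.0 xaz 172.8 y_z 0.0188 gap 0.0564 F [-0.5  0.8  0.6]
spin to level y 3.1103
(.471,-.14,.05) -> [-0.007   0.0317  0.0415]
(.471,-.14,.0085) -> [0.018  0.0309 0.0747]
(.40,-.14,.06) -> [ 0.0434  0.024  -0.009 ]
```

Run:
```python
from sim import *
from plant import *
q=get_obs()['qpos']
for tz in (.0085,):
  for xx in(.471,.466):
    q1=run(q,[((.49,-.14,.05),None,6,-.031),((xx,-.14,tz),None,6,0)]);p,R=fk(q1);print(p.round(4),np.degrees(np.arccos(-R[2,2])))
```

```text
[ 0.49 -0.14  0.05] q [ 1.02  0.67 -1.02  2.52  2.38  0.63 -0.53] err 0.0 0.0 last dq 0.04
[ 0.471 -0.14   0.008] q [ 1.15  1.   -1.26  2.56  2.27  0.96 -0.28] err 2.1 0.15 last dq 0.08
[ 0.4728 -0.1409  0.0087] 36.78356149247598
[ 0.49 -0.14  0.05] q [ 1.02  0.67 -1.02  2.52  2.38  0.63 -0.53] err 0.0 0.0 last dq 0.04
[ 0.466 -0.14   0.008] q [ 1.16  1.   -1.26  2.56  2.26  0.95 -0.27] err 5.2 0.39 last dq 0.03
[ 0.4706 -0.1423  0.0091] 36.56937466878385
```

```bash
python3 s.py "(.485,-.148,.05)" "(.482,-.148,.0085)" "(.535,-.162,.0085)"
```

```text
t 20.7 q [ 1.36  0.67 -1.27  2.57  2.24  0.58 -0.31] p [ 0.4371 -0.1687  0.0784] tilt 36.9 beta -5.0 xaz 172.8 y_z 0.0188 gap 0.0564 F [-0.5  0.8  0.6]
spin to level y 3.1103
(.485,-.148,.05) -> [-0.0189  0.0253  0.0503]
(.482,-.148,.0085) -> [0.0084 0.0242 0.0817]
(.535,-.162,.0085) -> [-0.035   0.0162  0.1142]
```

Request:
servo_tool([
  [-0.0189, 0.0253, 0.05],
  [-0.0189, 0.0253, 0.05],
  [-0.005, 0.025, 0.066],
  [0.0084, 0.0242, 0.0817],
  [0.0084, 0.0242, 0.0817],
], spin=[-0.031, -0.031, -0.031, -0.031, -0.031])

```text
time_s: 21.32
eef_pos: [0.4827, -0.1442, 0.0083]
tool_rot: [0.038, 0.948, -0.013, 0.316]
ft_force: [0.4, 0.8, 0.2]
finger_gap: 0.609
grasp_force: 0.0
```

Request:
servo_tool([
  [0, 0, 0],
  [0, 0, 0],
  [0, 0, 0],
  [0, 0, 0],
], spin=[0, 0, 0, 0], gripper=0.026, force=5)

```text
time_s: 21.82
eef_pos: [0.4832, -0.1457, 0.0102]
tool_rot: [0.038, 0.947, -0.014, 0.318]
ft_force: [1.3, -1.1, 2.3]
finger_gap: 0.433
grasp_force: 4.9
```

```bash
python3 s.py "(.535,-.162,.0085)"
```

```text
t 21.825 q [ 1.11  0.92 -1.15  2.55  2.35  0.87 -0.37] p [ 0.4832 -0.1457  0.0102] tilt 37.1 beta -4.9 xaz 175.5 y_z -0.0035 gap 0.0398 F [ 1.3 -1.1  2.3]
spin to level y -3.1358
(.535,-.162,.0085) -> [-0.0412 -0.0121  0.0332]
```

Request:
servo_tool([
  [-0.015, -0.0024, 0.0112],
  [-0.03, -0.0048, 0.0224],
  [-0.0446, -0.0072, 0.0337],
  [-0.0446, -0.0072, 0.0337],
], spin=[0, 0, 0, 0])

```text
time_s: 22.32
eef_pos: [0.5389, -0.1574, 0.0099]
tool_rot: [0.038, 0.947, -0.014, 0.317]
ft_force: [1.4, -0.3, 0.8]
finger_gap: 0.435
grasp_force: 4.9
```

Request:
servo_tool([
  [0, 0, 0],
  [0, 0, 0],
  [-0.03, 0, -0.04],
  [-0.05, 0, -0.07],
], spin=[0, 0, 0, 0], gripper=0.06)

```text
time_s: 22.82
eef_pos: [0.5349, -0.1555, 0.0955]
tool_rot: [0.038, 0.948, -0.013, 0.316]
ft_force: [0.3, -1.1, 0.9]
finger_gap: 0.652
grasp_force: 0.0
```

```bash
python3 s.py "(.5,-.16,.08)"
python3 - <<'E'
from plant import *
from h import *
c=camera("top");pickle.dump(c,open("top4.pkl","wb"))
b=ortho(c,.40,.60,-.28,-.02,.012,3000);cv2.imwrite("pics/op1.png",b[:600])
E
```

```text
t 22.825 q [ 1.14  0.64 -1.16  2.38  2.05  0.52 -0.18] p [ 0.5349 -0.1555  0.0955] tilt 36.9 beta -4.5 xaz 175.4 y_z 0.0001 gap 0.0599 F [ 0.3 -1.1  0.9]
spin to level y 3.1414
(.5,-.16,.08) -> [ 0.0369 -0.0073 -0.0083]
```

View pics/op1.png

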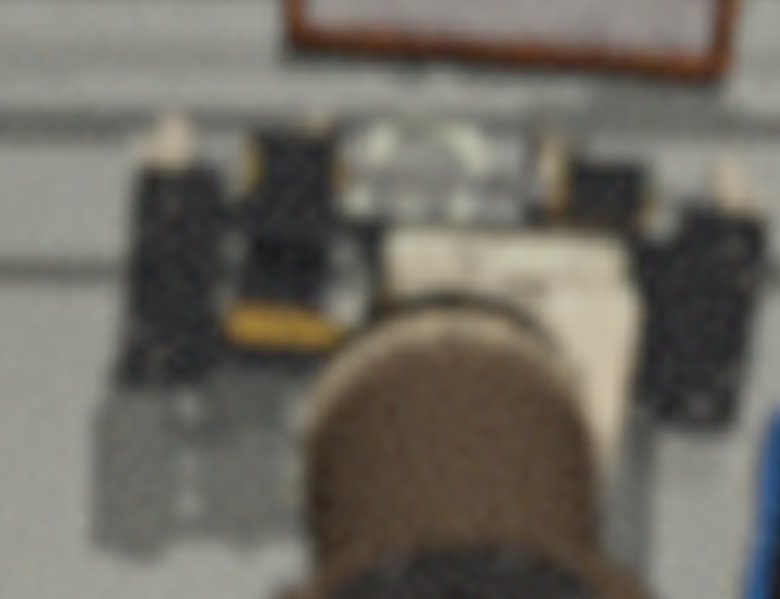

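The loop top shows at (415,125), about (0.558, -0.158). The handle is hidden, so I'll segment it in the scene view.

```bash
cat > opn.py <<'E'
from plant import *
from h import *
c=camera("scene")
x0,x1,y0,y1,s=.36,.60,-.26,-.06,1500
I=ortho(c,x0,x1,y0,y1,.012,s);m=(I.min(2)>165).astype(np.uint8)
k,L,st,ce=cv2.connectedComponentsWithStats(m)
for i in range(1,k):
    if st[i,4]>150:
        v,u=np.nonzero(L==i);p=np.stack([x1-v/s,y1-u/s],1);w,V=np.linalg.eigh(np.cov(p.T));a=V[:,1]*np.sign(V[0,1])
        print(st[i,4],'mean',p.mean(0).round(4),'x',p[:,0].min().round(3),p[:,0].max().round(3),'y',p[:,1].min().round(3),p[:,1].max().round(3),'az',np.degrees(np.arctan2(a[1],a[0])).round(1),'sd',np.sqrt(w).round(4))
cv2.imwrite("pics/op_scene.png",I)
for x in np.arange(.56,.40,-.01):
    r=np.nonzero(m[int((x1-x)*s)])[0]; print(round(x,3), [(round(y1-g[0]/s,3),round(y1-g[-1]/s,3)) for g in np.split(r,np.nonzero(np.diff(r)>3)[0]+1) if len(g)>2])
E
python3 opn.py
```

```text
1661 mean [ 0.5984 -0.1607] x 0.595 0.6 y -0.259 -0.06 az 90.0 sd [0.0012 0.0566]
910 mean [ 0.5801 -0.0912] x 0.575 0.585 y -0.122 -0.06 az -89.3 sd [0.0022 0.0161]
1239 mean [ 0.5555 -0.093 ] x 0.544 0.564 y -0.13 -0.06 az -88.0 sd [0.0052 0.0162]
3049 mean [ 0.5532 -0.2163] x 0.541 0.563 y -0.259 -0.165 az 89.5 sd [0.0052 0.0263]
461 mean [ 0.5511 -0.1423] x 0.541 0.561 y -0.15 -0.135 az -21.6 sd [0.0031 0.006 ]
151 mean [ 0.5496 -0.1552] x 0.545 0.555 y -0.16 -0.15 az -35.8 sd [0.0018 0.0032]
3663 mean [ 0.528  -0.1609] x 0.523 0.533 y -0.259 -0.06 az -90.0 sd [0.0024 0.0572]
1018 mean [ 0.495  -0.1411] x 0.481 0.51 y -0.153 -0.128 az -26.6 sd [0.0044 0.0088]
230 mean [ 0.4818 -0.2569] x 0.473 0.496 y -0.259 -0.251 az -9.3 sd [0.0017 0.0067]
3739 mean [ 0.4555 -0.1591] x 0.444 0.461 y -0.259 -0.06 az -89.8 sd [0.0027 0.057 ]
1002 mean [ 0.4315 -0.2499] x 0.413 0.447 y -0.259 -0.236 az 27.8 sd [0.0044 0.0091]
2181 mean [ 0.4151 -0.0802] x 0.401 0.429 y -0.114 -0.06 az -72.4 sd [0.0067 0.0128]
468 mean [ 0.4067 -0.2197] x 0.402 0.415 y -0.233 -0.205 az -83.0 sd [0.003  0.0078]
3714
[... 1328 characters left out ...]
loat64(-0.106), np.float64(-0.111)), (np.float64(-0.154), np.float64(-0.161)), (np.float64(-0.166), np.float64(-0.167)), (np.float64(-0.174), np.float64(-0.184)), (np.float64(-0.195), np.float64(-0.199)), (np.float64(-0.22), np.float64(-0.224)), (np.float64(-0.227), np.float64(-0.231)), (np.float64(-0.243), np.float64(-0.247))]
0.45 [(np.float64(-0.115), np.float64(-0.118)), (np.float64(-0.215), np.float64(-0.221))]
0.44 [(np.float64(-0.236), np.float64(-0.255))]
0.43 [(np.float64(-0.243), np.float64(-0.259))]
0.42 [(np.float64(-0.06), np.float64(-0.101)), (np.float64(-0.249), np.float64(-0.259))]
0.41 [(np.float64(-0.06), np.float64(-0.092)), (np.float64(-0.221), np.float64(-0.229))]
0.4 []
```

```bash
python3 s.py "(.501,-.143,.06)" "(.501,-.143,.0085)"
```

```text
t 22.925 q [ 1.14  0.63 -1.16  2.38  2.05  0.52 -0.18] p [ 0.5364 -0.1566  0.0987] tilt 37.2 beta -5.0 xaz 175.7 y_z -0.0059 gap 0.0599 F [-1.2 -0.9 -0.5]
spin to level y -3.1319
(.501,-.143,.06) -> [0.0524 0.011  0.0088]
(.501,-.143,.0085) -> [0.0835 0.0113 0.0498]
```

Request:
servo_tool([
  [0.0524, 0.011, 0.0088],
  [0.0524, 0.011, 0.0088],
  [0.068, 0.011, 0.029],
  [0.0835, 0.0113, 0.0498],
  [0.0835, 0.0113, 0.0498],
], spin=[0, 0, 0, 0, 0])

```text
time_s: 23.55
eef_pos: [0.5012, -0.1428, 0.0053]
tool_rot: [0.037, 0.947, -0.014, 0.318]
ft_force: [-2.3, -3.7, 10.3]
finger_gap: 0.653
grasp_force: 5.3
```

Request:
servo_tool([
  [0, 0, 0],
  [0, 0, 0],
  [0, 0, 0],
  [0, 0, 0],
  [0, 0, 0],
  [0, 0, 0],
], spin=[0, 0, 0, 0, 0, 0], gripper=0.005, force=25)

```text
time_s: 24.3
eef_pos: [0.5006, -0.1424, 0.0057]
tool_rot: [0.037, 0.947, -0.014, 0.317]
ft_force: [-0.4, -0.5, 5.6]
finger_gap: 0.196
grasp_force: 27.1
```

```bash
python3 s.py
```

```text
t 24.3 q [ 1.07  0.93 -1.13  2.51  2.35  0.86 -0.37] p [ 0.5006 -0.1424  0.0057] tilt 37.1 beta -4.8 xaz 175.6 y_z -0.0028 gap 0.018 F [-0.4 -0.5  5.6]
spin to level y -3.137
```

```bash
python3 s.py "(.51,-.15,.05)" "(.58,-.19,.05)" "(.667,-.2145,.046)" "(.667,-.2145,.0125)"
python3 - <<'E'
from sim import *
from clr import clr
from plant import *
q=get_obs()['qpos']
for t in((.51,-.15,.05),(.58,-.19,.05),(.667,-.2145,.046),(.667,-.2145,.0125)):
    q=run(q,[(t,None,4,0)]);print(clr(q))
E
```

```text
t 24.3 q [ 1.07  0.93 -1.13  2.51  2.35  0.86 -0.37] p [ 0.5006 -0.1424  0.0057] tilt 37.1 beta -4.8 xaz 175.6 y_z -0.0028 gap 0.018 F [-0.4 -0.5  5.6]
spin to level y -3.137
(.51,-.15,.05) -> [-0.0346 -0.0069 -0.0293]
(.58,-.19,.05) -> [-0.0928 -0.0413  0.0147]
(.667,-.2145,.046) -> [-0.1611 -0.0588  0.0714]
(.667,-.2145,.0125) -> [-0.1409 -0.0587  0.0981]
[ 0.51 -0.15  0.05] q [ 1.03  0.68 -1.    2.47  2.37  0.59 -0.48] err 0.0 0.0 last dq 0.04
(np.float64(0.28492074076411766), np.float64(0.19585147868082087))
[ 0.58 -0.19  0.05] q [ 0.99  0.7  -0.91  2.29  2.28  0.46 -0.32] err 0.0 0.0 last dq 0.05
(np.float64(0.21622158109962256), np.float64(0.13994136267743018))
[ 0.667 -0.214  0.046] q [ 0.85  0.73 -0.75  2.08  2.15  0.34 -0.18] err 0.0 0.0 last dq 0.05
(np.float64(0.1313650940342378), np.float64(0.07284742170769037))
[ 0.667 -0.214  0.012] q [ 0.87  0.82 -0.79  2.09  2.24  0.42 -0.23] err 0.0 0.0 last dq 0.02
(np.float64(0.12432577290148258), np.float64(0.09295054612178427))
```

Request:
servo_tool([
  [-0.017, -0.003, -0.015],
  [-0.0346, -0.0069, -0.0293],
  [-0.064, -0.024, -0.007],
  [-0.0928, -0.0413, 0.0147],
  [-0.115, -0.047, 0.034],
  [-0.138, -0.053, 0.052],
  [-0.1611, -0.0588, 0.0714],
  [-0.1611, -0.0588, 0.0714],
], spin=[0, 0, 0, 0, 0, 0, 0, 0])

```text
time_s: 25.3
eef_pos: [0.668, -0.2155, 0.0454]
tool_rot: [0.038, 0.947, -0.014, 0.317]
ft_force: [-0.2, 0.1, -0.5]
finger_gap: 0.193
grasp_force: 25.0
```

```bash
python3 s.py "(.667,-.2145,.013)"
cat > trayview.py <<'E'
from plant import *
from h import *
c=camera("scene")
u,v=map(int,proj(c,(.66,-.2,.03)))
a=cv2.resize(c["img"][max(0,v-60):v+60,max(0,u-75):u+75,::-1],(750,600),interpolation=2)
cv2.imwrite("pics/tray_scene.png",a);print(u,v)
E
python3 trayview.py
```

```text
t 25.3 q [ 0.95  0.8  -0.91  2.08  2.03  0.45 -0.01] p [ 0.668  -0.2155  0.0454] tilt 37.0 beta -4.9 xaz 175.5 y_z -0.0028 gap 0.0177 F [-0.2  0.1 -0.5]
spin to level y -3.1369
(.667,-.2145,.013) -> [0.0204 0.001  0.0252]
202 248
```

View pics/tray_scene.png

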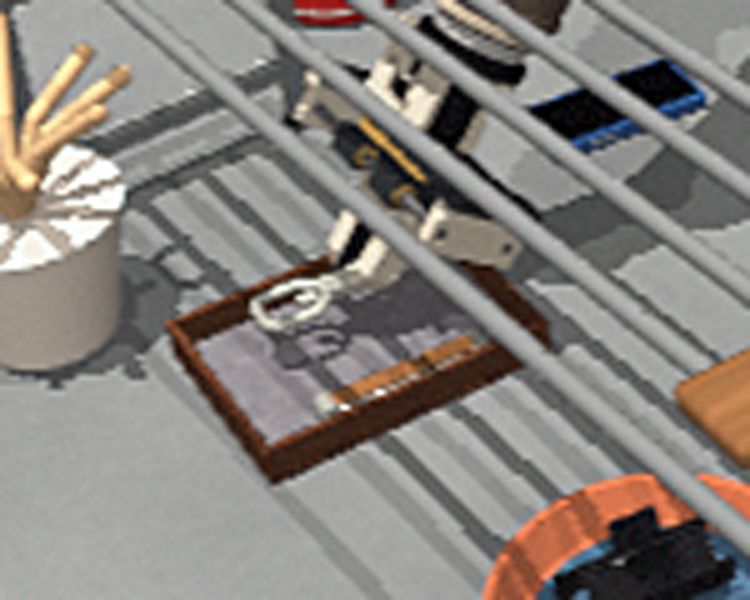

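The opener's loop (290,300) hovers over the tray floor, clear of the corkscrew (400,375). I'll check its tip position, then lower it.

```bash
python3 - <<'E'
from plant import *
from h import *
c=camera("scene")
for n,(a,b,z) in dict(tip=(252,312,.046),neck=(335,285,.046),traycornerFarL=(272,480,.0),farR=(168,325,.028)).items():
    print(n,ray(c,202-75+a/5,248-60+b/5,z).round(3))
E
python3 s.py "(.667,-.2135,.013)"
```

```text
tip [ 0.734 -0.226  0.046]
neck [ 0.68  -0.214  0.046]
traycornerFarL [ 0.782 -0.132  0.   ]
farR [ 0.773 -0.271  0.028]
t 25.4 q [ 0.95  0.8  -0.92  2.09  2.03  0.45 -0.01] p [ 0.6656 -0.2145  0.0446] tilt 36.9 beta -4.7 xaz 175.5 y_z -0.0023 gap 0.0176 F [ 0.1  0.  -0.8]
spin to level y -3.1378
(.667,-.2135,.013) -> [0.0179 0.0011 0.0261]
```

Request:
servo_tool([
  [0.009, 0, 0.012],
  [0.015, 0, 0.02],
  [0.0192, 0, 0.0255],
  [0.0192, 0, 0.0255],
], spin=[0, 0, 0, 0])

```text
time_s: 25.9
eef_pos: [0.6659, -0.2147, 0.0129]
tool_rot: [0.038, 0.948, -0.014, 0.316]
ft_force: [0.3, -1.0, -0.2]
finger_gap: 0.193
grasp_force: 25.0
```

```bash
python3 s.py
```

```text
t 25.9 q [ 0.96  0.89 -0.93  2.09  2.13  0.51 -0.06] p [ 0.6659 -0.2147  0.0129] tilt 36.9 beta -4.7 xaz 175.5 y_z -0.0018 gap 0.0177 F [ 0.3 -1.  -0.2]
spin to level y -3.1385
```

Request:
servo_tool([
  [0.0006, 0, 0.0008],
  [0.0006, 0, 0.0008],
  [0.0006, 0, 0.0008],
], spin=[0, 0, 0])

```text
time_s: 26.28
eef_pos: [0.6664, -0.2149, 0.0127]
tool_rot: [0.037, 0.948, -0.014, 0.317]
ft_force: [-0.4, 0.2, -0.6]
finger_gap: 0.191
grasp_force: 25.2
```

Request:
servo_tool([
  [0, 0, 0],
  [0, 0, 0],
  [0, 0, 0],
  [0, 0, -0.03],
  [0, 0, -0.08],
  [0.02, 0, -0.13],
  [0.02, 0, -0.16],
  [0.02, 0, -0.16],
], spin=[0, 0, 0, 0, 0, 0, 0, 0], gripper=0.036)

```text
time_s: 27.28
eef_pos: [0.5539, -0.2063, 0.1298]
tool_rot: [0.037, 0.947, -0.016, 0.317]
ft_force: [0.0, -0.3, 0.5]
finger_gap: 0.392
grasp_force: 0.0
```

```bash
python3 s.py
python3 - <<'E'
from plant import *
from h import *
c=camera("scene");t=camera("top")
# opener bright pixels inside tray floor z=.018
for nm,cc,s in(("scene",c,1500),("top",t,1500)):
    x0,x1,y0,y1=.585,.768,-.258,-.165
    I=ortho(cc,x0,x1,y0,y1,.018,s);m=((I.min(2)>165)).astype(np.uint8)
    v,u=np.nonzero(m);p=np.stack([x1-v/s,y1-u/s],1);print(nm,len(p),p.mean(0).round(3),p.min(0).round(3),p.max(0).round(3))
# dish/tray unchanged
for n,(x0,x1,y0,y1,z,f) in dict(dish=(.57,.79,.0,.24,.03,lambda I:(I[...,2].astype(int)-I[...,0]>50)),tray=(.57,.80,-.33,-.07,.028,lambda I:(I.max(2)<110)&(I[...,2].astype(int)-I[...,0]>25))).items():
    I=ortho(t,x0,x1,y0,y1,z,2000);m=cv2.morphologyEx(f(I).astype(np.uint8),cv2.MORPH_OPEN,np.ones((5,5)));v,u=np.nonzero(m)
    print(n,cv2.minAreaRect(np.stack([x1-v/2000,y1-u/2000],1).astype(np.float32)*1000))
# phone
x0,x1,y0,y1,s=.30,.49,-.37,-.23,2000
I=ortho(t,x0,x1,y0,y1,.014,s);m=((I[...,0].astype(int)-I[...,2]>25)).astype(np.uint8);k,L,st,_=cv2.connectedComponentsWithStats(m);m=L==1+st[1:,4].argmax()
v,u=np.nonzero(m);r=cv2.minAreaRect(np.stack([x1-v/s,y1-u/s],1).astype(np.float32)*1000);print("phone",r)
x0,x1,y0,y1=.37,.57,.04,.20
I=ortho(t,x0,x1,y0,y1,.01,s);m=((I.min(2)>150)).astype(np.uint8);m=cv2.morphologyEx(m,cv2.MORPH_CLOSE,np.ones((25,25)));m=cv2.morphologyEx(m,cv2.MORPH_OPEN,np.ones((9,9)));k,L,st,_=cv2.connectedComponentsWithStats(m);m=L==1+st[1:,4].argmax()
v,u=np.nonzero(m);r=cv2.minAreaRect(np.stack([x1-v/s,y1-u/s],1).astype(np.float32)*1000);print("charger",r)
E
```

```text
t 27.275 q [ 1.15  0.5  -0.98  2.27  1.92  0.26  0.01] p [ 0.5539 -0.2063  0.1298] tilt 37.1 beta -5.1 xaz 175.6 y_z -0.006 gap 0.036 F [ 0.  -0.3  0.5]
spin to level y -3.1317
scene 5975 [ 0.66  -0.214] [ 0.599 -0.257] [ 0.768 -0.165]
top 508 [ 0.647 -0.214] [ 0.621 -0.222] [ 0.68  -0.206]
dish ((676.4000244140625, 117.95001220703125), (199.6808624267578, 198.5628204345703), 26.56505012512207)
tray ((672.56201171875, -195.81658935546875), (151.2586669921875, 207.28065490722656), 84.90570068359375)
phone ((444.9552917480469, -320.09381103515625), (68.28115844726562, 35.713050842285156), 40.548824310302734)
charger ((473.04791259765625, 120.42947387695312), (88.76506805419922, 165.0777587890625), 79.19176483154297)
```

```bash
python3 - <<'E'
from h import *
t=pickle.load(open("top0.pkl","rb"))
x0,x1,y0,y1,s=.30,.49,-.37,-.23,2000
I=ortho(t,x0,x1,y0,y1,.013,s).astype(int)
for th in(15,25,35):
    m=((I[...,0]-I[...,2]>th)).astype(np.uint8);k,L,st,_=cv2.connectedComponentsWithStats(m);m=L==1+st[1:,4].argmax()
    v,u=np.nonzero(m);r=cv2.minAreaRect(np.stack([x1-v/s,y1-u/s],1).astype(np.float32)*1000);print("phone",r)
x0,x1,y0,y1=.37,.57,.04,.20
I=ortho(t,x0,x1,y0,y1,.01,s)
for th in(150,160):
    m=((I.min(2)>th)).astype(np.uint8);m=cv2.morphologyEx(m,cv2.MORPH_CLOSE,np.ones((25,25)));m=cv2.morphologyEx(m,cv2.MORPH_OPEN,np.ones((9,9)));k,L,st,_=cv2.connectedComponentsWithStats(m);m=L==1+st[1:,4].argmax()
    v,u=np.nonzero(m);print("charger",cv2.minAreaRect(np.stack([x1-v/s,y1-u/s],1).astype(np.float32)*1000))
E
python3 s.py "(.45,-.28,.13)" "(.4005,-.2996,.08)" "(.4005,-.2996,.0105)"
python3 - <<'E'
from sim import *
from plant import *
q=get_obs()['qpos']
q=run(q,[(t,None,5,0) for t in((.45,-.28,.13),(.4005,-.2996,.08),(.4005,-.2996,.0105),(.4005,-.2996,.1),(.5,-.1,.12))]);
q=run(q,[((.5,-.1,.12),None,3,.127),((.48,.12,.1),None,6,0),((.48,.12,.02),None,4,0)])
p,R=fk(q);x=-R[:,0];print(np.degrees(np.arctan2(x[1],x[0])),np.degrees(np.arcsin(R[2,1])))
E
```

```text
phone ((394.76025390625, -297.8382873535156), (64.92826843261719, 134.7283172607422), 82.56858825683594)
phone ((394.7524719238281, -297.76263427734375), (63.45660400390625, 132.94354248046875), 82.52843475341797)
phone ((394.70599365234375, -297.6171875), (61.879947662353516, 131.09056091308594), 82.52843475341797)
charger ((472.9293212890625, 120.41200256347656), (87.24958038330078, 162.4427490234375), 79.28687286376953)
charger ((472.8351745605469, 120.38265991210938), (84.88394165039062, 160.06556701660156), 79.09497833251953)
t 27.375 q [ 1.14  0.5  -0.98  2.27  1.92  0.26  0.01] p [ 0.5548 -0.2062  0.1283] tilt 37.0 beta -4.9 xaz 175.5 y_z -0.0039 gap 0.0358 F [0.7 0.4 0. ]
spin to level y -3.1352
(.45,-.28,.13) -> [ 0.0779 -0.082  -0.0604]
(.4005,-.2996,.08) -> [ 0.1462 -0.1053 -0.0491]
(.4005,-.2996,.0105) -> [ 0.188  -0.1051  0.0064]
[ 0.45 -0.28  0.13] q [ 1.59  0.52 -1.13  2.34  1.7   0.13  0.49] err 0.0 0.0 last dq 0.26
[ 0.4  -0.3   0.08] q [ 1.7   0.66 -1.12  2.41  2.22  0.2   0.14] err 0.0 0.0 last dq 0.04
[ 0.4  -0.3   0.01] q [ 1.63  0.87 -1.07  2.44  2.46  0.41  0.01] err 0.0 0.0 last dq 0.04
[ 0.4 -0.3  0.1] q [ 1.71  0.59 -1.12  2.39  2.09  0.13  0.24] err 0.0 0.0 last dq 0.12
[ 0.5  -0.1   0.12] q [ 0.89  0.37 -0.94  2.47  2.23  0.38 -0.58] err 0.0 0.0 last dq 0.25
[ 0.5  -0.1   0.12] q [ 0.93  0.39 -0.98  2.47  2.19  0.39 -0.66] err 0.0 0.0 last dq 0.03
[0.48 0.12 0.1 ] q [-0.1   0.37 -0.69  2.5   1.81  0.69 -1.01] err 0.0 0.0 last dq 0.13
[0.48 0.12 0.02] q [-0.02  0.71 -0.86  2.54  2.01  1.03 -1.21] err 0.0 0.0 last dq 0.08
-13.5483792400835 4.152765115079151
```

Request:
servo_tool([
  [0.039, -0.041, -0.03],
  [0.078, -0.082, -0.06],
  [0.1462, -0.104, -0.049],
  [0.1462, -0.104, -0.049],
  [0.1462, -0.104, -0.049],
  [0.1462, -0.104, -0.049],
], spin=[0, 0, 0.057, 0.057, 0.057, 0.057], gripper=0.0915)

```text
time_s: 28.12
eef_pos: [0.4019, -0.2973, 0.0802]
tool_rot: [0.064, 0.946, -0.004, 0.318]
ft_force: [-0.5, -0.2, 0.0]
finger_gap: 0.977
grasp_force: 0.0
```

```bash
python3 s.py "(.4008,-.2982,.0105)"
```

```text
t 28.125 q [ 1.74  0.71 -1.2   2.41  2.05  0.27  0.26] p [ 0.4019 -0.2973  0.0802] tilt 37.1 beta -4.7 xaz 171.5 y_z 0.0323 gap 0.0897 F [-0.5 -0.2  0. ]
spin to level y 3.0879
(.4008,-.2982,.0105) -> [ 0.0427 -0.0033  0.055 ]
```

Request:
servo_tool([
  [0.018, -0.0015, 0.023],
  [0.032, -0.0025, 0.041],
  [0.0427, -0.0033, 0.055],
  [0.0427, -0.0033, 0.055],
], spin=[0, 0, 0, 0])

```text
time_s: 28.62
eef_pos: [0.4005, -0.2977, 0.0099]
tool_rot: [0.064, 0.946, -0.004, 0.317]
ft_force: [0.2, -0.1, 0.5]
finger_gap: 0.995
grasp_force: 0.0
```

Request:
servo_tool([
  [0, 0, 0],
  [0, 0, 0],
  [0, 0, 0],
  [0, 0, 0],
  [0, 0, 0],
], spin=[0, 0, 0, 0, 0], gripper=0.05, force=20)

```text
time_s: 29.25
eef_pos: [0.3992, -0.299, 0.0104]
tool_rot: [0.064, 0.946, -0.005, 0.317]
ft_force: [-4.0, -0.4, 6.4]
finger_gap: 0.671
grasp_force: 20.1
```

```bash
python3 s.py "(.43,-.29,.06)" "(.49,-.1,.07)" "(.48,.1,.07)"
```

```text
t 29.25 q [ 1.7   0.97 -1.2   2.45  2.25  0.51  0.19] p [ 0.3992 -0.299   0.0104] tilt 37.0 beta -4.9 xaz 171.5 y_z 0.0307 gap 0.0616 F [-4.  -0.4  6.4]
spin to level y 3.0905
(.43,-.29,.06) -> [-0.0531  0.0143 -0.0216]
(.49,-.1,.07) -> [-0.084   0.2106 -0.0033]
(.48,.1,.07) -> [-0.0523  0.4076 -0.0195]
```

Request:
servo_tool([
  [-0.02, 0.003, -0.012],
  [-0.0531, 0.0143, -0.0216],
  [-0.0531, 0.0143, -0.0216],
  [-0.0531, 0.0143, -0.0216],
], spin=[0, 0, 0, 0])

```text
time_s: 29.75
eef_pos: [0.4291, -0.2898, 0.059]
tool_rot: [0.065, 0.946, -0.005, 0.316]
ft_force: [-0.1, 0.8, -2.2]
finger_gap: 0.67
grasp_force: 20.0
```

```bash
cat > ph.py <<'E'
# fit phone top plane & outline from top view
import sys
from plant import *
from h import *
x,y,z=map(float,sys.argv[1:4])
t=camera("top");s=2000;x0,x1,y0,y1=x-.1,x+.1,y-.07,y+.07
I=ortho(t,x0,x1,y0,y1,z,s).astype(int)
m=((I[...,0]-I[...,2]>25)).astype(np.uint8);m=cv2.morphologyEx(m,cv2.MORPH_OPEN,np.ones((5,5)));v,u=np.nonzero(m);p=np.stack([x1-v/s,y1-u/s],1)
print(len(p),cv2.minAreaRect(p.astype(np.float32)*1000),p.min(0).round(3),p.max(0).round(3))
cv2.imwrite("pics/ph%d.png"%int(get_obs()['time_s']*100),I)
E
python3 ph.py .425 -.29 .064;python3 s.py "(.49,-.1,.07)" "(.485,.05,.07)" "(.4788,.1194,.06)" "(.4788,.1194,.0225)"
```

```text
6156 ((447.21258544921875, -292.40679931640625), (63.92496109008789, 91.74150848388672), 85.31410217285156) [ 0.4   -0.327] [ 0.495 -0.261]
t 29.8 q [ 1.64  0.8  -1.21  2.4   2.11  0.39  0.17] p [ 0.4289 -0.2897  0.0586] tilt 36.9 beta -4.8 xaz 171.4 y_z 0.0321 gap 0.0616 F [-1.6 -0.1 -2. ]
spin to level y 3.0881
(.49,-.1,.07) -> [-0.0325  0.1962  0.018 ]
(.485,.05,.07) -> [-0.0105  0.3443  0.0075]
(.4788,.1194,.06) -> [0.0087 0.412  0.0083]
(.4788,.1194,.0225) -> [0.0312 0.4108 0.0383][ WARN:0@1.305] global loadsave.cpp:1063 imwrite_ Unsupported depth image for selected encoder is fallbacked to CV_8U.
```

```bash
cat > ph2.py <<'E'
import sys
from plant import *
from h import *
x,y,z=map(float,sys.argv[1:4])
t=camera("top");s=2000;x0,x1,y0,y1=x-.1,x+.1,y-.07,y+.07
I=ortho(t,x0,x1,y0,y1,z,s).astype(int);m=(I[...,0]-I[...,2]>25)
for X in np.arange(x-.03,x+.09,.008):
    r=np.nonzero(m[int((x1-X)*s)])[0]
    if len(r):print(round(X,3),'L',round(y1-r[0]/s,4),'R',round(y1-r[-1]/s,4),len(r))
P=world(t).reshape(-1,3);k=(abs(P[:,0]-x-.02)<.055)&(abs(P[:,1]-y)<.025)&(abs(P[:,2]-z)<.015)
A=np.c_[P[k,0]-x,P[k,1]-y,np.ones(k.sum())];w=np.linalg.lstsq(A,P[k,2],rcond=None)[0];print(k.sum(),'slopes',w.round(4),'res',(A@w-P[k,2]).std().round(4))
E
python3 ph2.py .425 -.29 .064
```

```text
0.419 L -0.312 R -0.322 21
0.427 L -0.3125 R -0.3215 19
0.435 L -0.2635 R -0.321 27
0.443 L -0.261 R -0.322 34
0.451 L -0.2605 R -0.323 33
0.459 L -0.2615 R -0.325 37
0.467 L -0.262 R -0.3255 38
0.475 L -0.2645 R -0.326 35
0.483 L -0.2665 R -0.325 111
0.491 L -0.2675 R -0.2835 33
335 slopes [-0.003   0.0078  0.062 ] res 0.0033
```

Request:
servo_tool([
  [-0.01, 0.06, 0.005],
  [-0.02, 0.12, 0.01],
  [-0.0325, 0.18, 0.018],
  [-0.025, 0.235, 0.015],
  [-0.018, 0.29, 0.011],
  [-0.0105, 0.344, 0.0075],
  [0.0, 0.38, 0.008],
  [0.0087, 0.412, 0.0083],
  [0.0087, 0.412, 0.0083],
  [0.0087, 0.412, 0.0083],
], spin=[0, 0, 0, 0.02, 0.04, 0.06, 0.072, 0.072, 0.072, 0.072])

```text
time_s: 31.1
eef_pos: [0.479, 0.1185, 0.0598]
tool_rot: [0.098, 0.944, 0.006, 0.316]
ft_force: [0.3, -0.3, -1.3]
finger_gap: 0.672
grasp_force: 20.0
```

```bash
python3 s.py "(.4787,.1196,.06)" "(.4787,.1196,.0225)"; python3 ph2.py .473 .12 .064
```

```text
t 31.1 q [ 0.24  0.76 -1.23  2.52  1.83  1.18 -0.97] p [0.479  0.1185 0.0598] tilt 36.9 beta -4.9 xaz 166.4 y_z 0.0735 gap 0.0617 F [ 0.3 -0.3 -1.3]
spin to level y 3.0187
(.4787,.1196,.06) -> [ 0.0003  0.0011 -0.0004]
(.4787,.1196,.0225) -> [ 0.0227 -0.0017  0.0296]
0.451 L 0.096 R 0.096 1
0.459 L 0.151 R 0.1485 6
0.467 L 0.0955 R 0.0875 17
0.475 L 0.1495 R 0.087 32
0.483 L 0.1475 R 0.0855 34
0.491 L 0.1455 R 0.0825 36
0.499 L 0.1435 R 0.0815 34
0.507 L 0.142 R 0.08 34
0.515 L 0.1405 R 0.08 29
0.523 L 0.135 R 0.0815 12
0.531 L 0.136 R 0.08 86
0.539 L 0.1355 R 0.113 46
335 slopes [-0.0066  0.0356  0.063 ] res 0.0037
```

Request:
servo_tool([
  [0.001, 0.0023, 0],
  [0.009, 0.0013, 0.011],
  [0.017, 0.0003, 0.022],
  [0.0224, -0.0005, 0.0292],
  [0.0224, -0.0005, 0.0292],
], spin=[-0.02, -0.02, -0.02, -0.02, -0.02])

```text
time_s: 31.78
eef_pos: [0.4793, 0.1212, 0.0234]
tool_rot: [0.089, 0.944, 0.003, 0.316]
ft_force: [-0.2, 0.6, -1.3]
finger_gap: 0.671
grasp_force: 20.0
```

```bash
python3 s.py "(.4787,.1208,.0215)"; python3 ph2.py .473 .12 .026
```

```text
t 31.775 q [ 0.17  0.87 -1.16  2.53  1.92  1.26 -1.04] p [0.4793 0.1212 0.0234] tilt 36.9 beta -4.9 xaz 167.7 y_z 0.062 gap 0.0616 F [-0.2  0.6 -1.3]
spin to level y 3.0381
(.4787,.1208,.0215) -> [ 0.0015 -0.0006  0.0012]
0.459 L 0.153 R 0.15 7
0.467 L 0.0985 R 0.091 16
0.475 L 0.1515 R 0.09 30
0.483 L 0.15 R 0.0895 32
0.491 L 0.1485 R 0.087 33
0.499 L 0.1465 R 0.0855 32
0.507 L 0.146 R 0.0845 33
0.515 L 0.142 R 0.0845 21
0.523 L 0.1425 R 0.0825 31
0.531 L 0.141 R 0.082 79
0.539 L 0.1395 R 0.117 46
344 slopes [-0.0321  0.039   0.0264] res 0.004
```

Request:
servo_tool([
  [0.0012, -0.0007, 0.0014],
  [0.0012, -0.0007, 0.0014],
], spin=[0, 0])

```text
time_s: 32.08
eef_pos: [0.4795, 0.1211, 0.0224]
tool_rot: [0.089, 0.944, 0.003, 0.317]
ft_force: [-0.0, 0.2, -1.2]
finger_gap: 0.67
grasp_force: 20.0
```

Request:
servo_tool([
  [0, 0, 0],
  [0, 0, 0],
  [0, 0, 0],
  [0, 0, 0],
], spin=[0, 0, 0, 0], gripper=0.074)

```text
time_s: 32.58
eef_pos: [0.4794, 0.1213, 0.0222]
tool_rot: [0.089, 0.944, 0.003, 0.317]
ft_force: [-0.8, -0.3, 0.1]
finger_gap: 0.807
grasp_force: 0.0
```

```bash
python3 s.py; python3 ph2.py .473 .12 .023
```

```text
t 32.575 q [ 0.17  0.87 -1.16  2.54  1.93  1.27 -1.05] p [0.4794 0.1213 0.0222] tilt 37.0 beta -4.8 xaz 167.7 y_z 0.0629 gap 0.0741 F [-0.8 -0.3  0.1]
spin to level y 3.0369
0.451 L 0.1 R 0.097 7
0.459 L 0.154 R 0.1485 12
0.467 L 0.099 R 0.092 15
0.475 L 0.1495 R 0.0895 27
0.483 L 0.149 R 0.089 31
0.491 L 0.148 R 0.0875 32
0.499 L 0.1465 R 0.0855 34
0.507 L 0.146 R 0.0855 32
0.515 L 0.142 R 0.0845 21
0.523 L 0.1425 R 0.0825 30
0.531 L 0.1415 R 0.0825 70
0.539 L 0.1395 R 0.1175 45
356 slopes [-0.0293  0.0219  0.0235] res 0.0038
```

Request:
servo_tool([
  [-0.018, 0.002, -0.024],
  [-0.047, 0.005, -0.064],
  [-0.07, -0.05, -0.11],
  [-0.06, -0.12, -0.13],
  [-0.06, -0.2, -0.13],
  [-0.06, -0.25, -0.13],
  [-0.06, -0.25, -0.13],
], spin=[0, 0, 0, 0, 0, 0, 0])

```text
time_s: 33.5
eef_pos: [0.4326, -0.0776, 0.1549]
tool_rot: [0.089, 0.944, 0.005, 0.319]
ft_force: [0.6, 0.9, 0.4]
finger_gap: 0.805
grasp_force: 0.0
```

```bash
python3 s.py; python3 ph.py .473 .12 .023 2>/dev/null; python3 ph2.py .473 .12 .024
python3 - <<'E'
from plant import *
from h import *
t=camera("top");P=world(t).reshape(-1,3)
s=2000
# phone plane: screen interior
k=(abs(P[:,0]-.473)<.05)&(abs(P[:,1]-.12)<.02)&(P[:,2]>0)&(P[:,2]<.06)
A=np.c_[P[k,:2]-[.473,.12],np.ones(k.sum())];w=np.linalg.lstsq(A,P[k,2],rcond=None)[0];print(k.sum(),w.round(4),'table',np.median(P[(abs(P[:,0]-.4)<.02)&(abs(P[:,1]+.3)<.03),2]).round(4))
x0,x1,y0,y1=.37,.57,.04,.20
I=ortho(t,x0,x1,y0,y1,.02,s).astype(int)
m=((I[...,0]-I[...,2]>25)).astype(np.uint8);kk,L,st,_=cv2.connectedComponentsWithStats(m);mm=L==1+st[1:,4].argmax();v,u=np.nonzero(mm)
print('phone',cv2.minAreaRect(np.stack([x1-v/s,y1-u/s],1).astype(np.float32)*1000))
E
```

```text
t 33.5 q [ 1.25  0.2  -1.27  2.57  2.2   0.25 -0.7 ] p [ 0.4326 -0.0776  0.1549] tilt 37.2 beta -4.4 xaz 167.7 y_z 0.0664 gap 0.0739 F [0.6 0.9 0.4]
spin to level y 3.0315
10619 ((475.0000305175781, 120.99998474121094), (61.715476989746094, 129.6024932861328), 79.69515228271484) [0.408 0.082] [0.543 0.162]
0.443 L 0.1565 R 0.096 32
0.451 L 0.1555 R 0.095 30
0.459 L 0.154 R 0.093 33
0.467 L 0.1525 R 0.0925 31
0.475 L 0.151 R 0.09 31
0.483 L 0.1495 R 0.089 32
0.491 L 0.148 R 0.087 32
0.499 L 0.146 R 0.0855 33
0.507 L 0.1455 R 0.0855 32
0.515 L 0.1415 R 0.0845 20
0.523 L 0.142 R 0.0825 28
0.531 L 0.141 R 0.0825 69
0.539 L 0.1395 R 0.119 42
440 slopes [-0.0212  0.0088  0.0231] res 0.0042
317 [ 0.0149 -0.0215  0.0239] table -0.001
phone ((475.458984375, 121.02728271484375), (61.815208435058594, 130.2946014404297), 79.5625228881836)
```

Run:
```python
from plant import *
from h import *
t=camera("top");s=1500
x0,x1,y0,y1=.578,.768,-.262,-.16
I=ortho(t,x0,x1,y0,y1,.018,s);m=(I.min(2)>165)
for X in np.arange(.59,.76,.01):
    r=np.nonzero(m[int((x1-X)*s)])[0]
    if len(r):print(round(X,3),round(y1-r[0]/s,3),round(y1-r[-1]/s,3),end=' | ')
P=world(t);q=P.reshape(-1,3)
print()
for X in(.60,.63,.65,.69,.74):
    k=(abs(q[:,0]-X)<.012)&(abs(q[:,1]+.215)<.008)&(q[:,2]<.1);print(X,np.median(q[k,2]).round(3),k.sum())
x0,x1,y0,y1=.40,.56,-.03,.04
I=ortho(t,x0,x1,y0,y1,.006,2000).astype(int);m=cv2.morphologyEx((I[...,2]-I[...,0]>50).astype(np.uint8),cv2.MORPH_OPEN,np.ones((5,5)));v,u=np.nonzero(m);print('key',(x1-v/2000).mean(),(y1-u/2000).mean())
print(sign_off())
```

```text
0.63 -0.209 -0.215 | 
0.6 0.012 31
0.63 0.015 18
0.65 0.018 19
0.69 0.016 20
0.74 0.008 22
key 0.5120016611295681 0.009145071982281285
the job is handed in; nothing more can be done
None
```

The clip is in the dish, the opener is in the tray, and the phone lies flat on the charging plate, about 2 mm off centre lengthwise. I handed the job in at about 34 s, with the dish and tray where they stood. My last position check of the door key read differently from the first, and the gripper may have been hiding part of it, so I can't confirm it didn't move.

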